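# Pack the petri dishes into the two-bay carrier, lid it and latch it

## Task

Get the dish carrier ready to go: take the little stoppered weighing bottle out of it and stand it upright on the white tile, then put every petri dish lying on the grey board into the carrier, the right way up, in neat square piles of at most two to a bay so that all stays below the fill line. Then set the lid fully home on the carrier with its ear at the latch side, and last press the latch tab down and, keeping it down, slide the latch across over the ear to its other detent, where the tab must spring up again. Leave the flask and the dropper bottle where they are.

Things in the scene. Friction and masses are not known exactly. Their poses are not given: they have to be found in the camera images.
- carrier: white open plastic box, fixed, 126 mm (x) x 144 mm (y) x 40 mm high; walls and floor 4 mm. Origin: centre of its underside. The -x side is its front, with the latch rail. A divider along x, 18 mm high, parts it into two bays. A dark fill line runs round the inside at 34 mm: a third dish on a pile rises above it and keeps the lid from seating
- bay_left (a point): centre of the floor of the carrier's left (+y) bay, axes as the carrier's. Four corner posts (6 mm thick, 24 mm high, 26 mm from here in both x and y) centre the dishes with about 4 mm play; on the +x and -x side of a centred dish 30 mm are free for the fingers
- bay_right (a point): the same for the right (-y) bay
- lid_seat (a point): centre of the carrier's mouth, at the height of the wall tops, axes as the carrier's
- lid: loose grey lid, 220 g. Plate 126 (x) x 146 (y) x 5 mm; under it a skirt 6 mm deep enters the box mouth with 3.5 mm play. An ear (30 mm wide, y = 11 to 41 mm) juts 14 mm out on its -x side, which must lie at the carrier's -x side. Origin: centre of the skirt's underside, on which it stands. Seated it has the carrier's yaw, its origin 6 mm below lid_seat
- lid_grip (a point): middle of the lid's black bow handle: a bar 16 mm wide (lid x), 84 mm long (lid y), 14 mm high, with this point at its centre, 43 mm above the lid's origin; 25 mm free below the bar. Pinch it across its 16 mm
- lid_ear (a point): top of the lid's ear, near its tip; the latch tongue must end above it
- latch (a joint): travel of the latch along the carrier's +y, m: 0 = open (start), 0.035 = locked, a steel tongue 4 mm above the lid's ear. A catch holds it at either end; it moves only while the tab is pressed down at least 5 mm; friction 1 N
- tab (a joint): how far the latch tab is pressed down, m: 0 = up, 0.008 = fully down; spring 1.6 N at the start, 5 N fully down. On release at either end it springs up and catches
- tab_top (a point): centre of the top of the black ribbed tab (28 mm in x, 52 mm in y), 57 mm above the carrier's underside when up; it moves with latch and tab; axes as the carrier's. The latch has an end wall at either end of the tab in y, 54 mm apart, 13 mm higher than the tab: shut fingertips fit between, press the tab and push the wall along +y
- bottle: small glass weighing bottle with a knobbed stopper fixed on it, 32 mm diameter, 56 mm high (widest from 34 to 46 mm; body 28 mm), standing in one of the bays. Origin: centre of its underside, z up
- pad: white ceramic tile, fixed, 110 x 110 x 6 mm. Origin: centre of its underside
- dish_0: open glass petri dish, 58 mm diameter, 14 mm high, floor 3 mm. Origin: centre of its underside, z up. Stands in one of the bays from the start
- dish_1: open glass petri dish, 58 mm diameter, 14 mm high, floor 3 mm. Origin: centre of its underside, z up. Lies on the grey board (240 x 170 x 6 mm, fixed) on the right, or is absent in some starts (two or three of dish_1 to dish_3 are there)
- dish_2: open glass petri dish, 58 mm diameter, 14 mm high, floor 3 mm. Origin: centre of its underside, z up. Lies on the grey board (240 x 170 x 6 mm, fixed) on the right, or is absent in some starts (two or three of dish_1 to dish_3 are there)
- dish_3: open glass petri dish, 58 mm diameter, 14 mm high, floor 3 mm. Origin: centre of its underside, z up. Lies on the grey board (240 x 170 x 6 mm, fixed) on the right, or is absent in some starts (two or three of dish_1 to dish_3 are there)
- flask: conical flask, 90 mm diameter, 158 mm high, a bystander. Origin: centre of its underside
- dropper: dropper bottle, 57 mm diameter, 160 mm high, a bystander. Origin: centre of its underside

How it is judged:
On the way, in this order (a step that is already met when the one before it is completed fails the run):
1. the weighing bottle stands on the tile and every dish lies in the bays, at most two to a pile (horizontal distance between bottle and pad below 0.056 m and z of bottle in the frame of pad between 0.001 and 0.008 m and angle between bottle's own z axis and vertical below 0.1 rad and ((x of dish_0 in the frame of bay_left between -0.016 and 0.016 m and y of dish_0 in the frame of bay_left between -0.01 and 0.01 m and z of dish_0 in the frame of bay_left between -0.004 and 0.019 m) or (x of dish_0 in the frame of bay_right between -0.016 and 0.016 m and y of dish_0 in the frame of bay_right between -0.01 and 0.01 m and z of dish_0 in the frame of bay_right between -0.004 and 0.019 m)) and angle between each of dish_0, dish_1, dish_2, dish_3's own z axis and vertical below 0.08 rad and ((x of dish_1 in the frame of bay_left between -0.016 and 0.016 m and y of dish_1 in the frame of bay_left between -0.01 and 0.01 m and z of dish_1 in the frame of bay_left between -0.004 and 0.019 m) or (x of dish_1 in the frame of bay_right between -0.016 and 0.016 m and y of dish_1 in the frame of bay_right between -0.01 and 0.01 m and z of dish_1 in the frame of bay_right between -0.004 and 0.019 m)) and ((x of dish_2 in the frame of bay_left between -0.016 and 0.016 m and y of dish_2 in the frame of bay_left between -0.01 and 0.01 m and z of dish_2 in the frame of bay_left between -0.004 and 0.019 m) or (x of dish_2 in the frame of bay_right between -0.016 and 0.016 m and y of dish_2 in the frame of bay_right between -0.01 and 0.01 m and z of dish_2 in the frame of bay_right between -0.004 and 0.019 m)) and ((x of dish_3 in the frame of bay_left between -0.016 and 0.016 m and y of dish_3 in the frame of bay_left between -0.01 and 0.01 m and z of dish_3 in the frame of bay_left between -0.004 and 0.019 m) or (x of dish_3 in the frame of bay_right between -0.016 and 0.016 m and y of dish_3 in the frame of bay_right between -0.01 and 0.01 m and z of dish_3 in the frame of bay_right between -0.004 and 0.019 m)) and (horizontal distance between dish_1 and dish_0 below 0.007 m or horizontal distance between dish_1 and dish_0 above 0.05 m) and (horizontal distance between dish_2 and dish_0 below 0.007 m or horizontal distance between dish_2 and dish_0 above 0.05 m) and (horizontal distance between dish_2 and dish_1 below 0.007 m or horizontal distance between dish_2 and dish_1 above 0.05 m) and (horizontal distance between dish_3 and dish_0 below 0.007 m or horizontal distance between dish_3 and dish_0 above 0.05 m) and (horizontal distance between dish_3 and dish_1 below 0.007 m or horizontal distance between dish_3 and dish_1 above 0.05 m) and (horizontal distance between dish_3 and dish_2 below 0.007 m or horizontal distance between dish_3 and dish_2 above 0.05 m)), for 0.2 s.
2. the lid is seated fully home (z of lid in the frame of lid_seat below -0.0035 m and horizontal distance between lid and lid_seat below 0.007 m and x of lid_ear in the frame of carrier below -0.055 m and angle between lid's own z axis and vertical below 0.04 rad), for 0.2 s.
3. the latch is slid over to its locked detent and the tab has sprung up (value of joint latch above 0.0325 m and value of joint tab below 0.0015 m), for 0.2 s.
At the end, for the whole second after the job is handed in: Bottle upright on the tile, within 56 mm of its centre; every dish flat in a bay, at most second in its pile, piles aligned within 7 mm; lid fully home within 7 mm, ear at the latch side; latch at 32.5 mm or more with the tab up (under 1.5 mm); all at rest (all of step 1 and all of step 2 and all of step 3 and linear speed of each of lid, bottle below 0.01 m/s); the robot touches nothing.
It fails at once if the flask or the dropper bottle is knocked over or moved more than 4 cm (distance of any of flask, dropper from where it was at the start of the episode above 0.04 m or angle between any of flask, dropper's own z axis and vertical above 0.4 rad).
It fails at once if the weighing bottle is tipped over (angle between bottle's own z axis and vertical above 0.9 rad).
It fails at once if a dish is turned over (angle between any of dish_0, dish_1, dish_2, dish_3's own z axis and vertical above 1.3 rad).
Of dish_1, dish_2, dish_3 only 2 to 3 are there at a start; the rules pass over those that are not, and their reading is None.
At some moment in a run one of lid, dish_1, dish_2, dish_3 may be knocked a few centimetres aside while the robot is not near it.
It also fails if it takes over 210 s, if anything falls off the work surface, if the arm or the gripper's body presses on something with over 40 N, if the wrist force passes 120 N, or if a joint passes its speed limit or range.

## Robot

A 7-joint arm with a two-finger parallel gripper is mounted at the origin on a cart in front of the work surface, level with it; the furniture and walls round the work are solid. World frame = base frame: x ahead of the robot, y to its left, z up, the work surface at z = 0. Lengths are in m, angles in rad, forces in N, time in s.
With the tool pointing down it reaches from about 0.4 to 0.85 m from the base axis. Payload 4.5 kg.
Tool frame: the origin (TCP) lies midway between the tips of the shut fingers; the grasp point (between the pads) lies 19 mm behind it; z points along the fingers, y is the direction in which the jaws open and shut (so a half turn about z gives the same grasp; the last joint's range is limited). The gripper opens to 88 mm and grips with 3 to 60 N. Pads are 18 mm wide; open, the fingers measure 123 mm over their backs; the gripper's body (75 mm by 187 mm) begins 45 mm behind the grasp point.
Start: joints at [1.245, 0.689, -0.195, 1.565, 0.157, 0.902, -0.215], TCP at [0.22, -0.585, 0.239] pointing down, gripper open.
Joint ranges: [-3.01, 3.01], [-0.46, 2.08], [-1.47, 1.51], [0.13, 2.56], [-1, 4.14], [0.04, 2.09], [-2.66, 2.66]. Speed limits (rad/s): [2.57, 2.57, 3.14, 3.14, 3.14, 3.14, 3.14].

## Interface

Orientations are given as a unit quaternion [x, y, z, w].
In Python, from plant import r, viewer gives the robot as it stands.
- The arm moves only by the tool play_rows, never from a script. Its argument "commands" is a list of rows, each an object with "delta_rot": the turn, a rotation vector about the tool's x, y, z normalised to -1 to 1, where 1 is pi rad, a list of three; "travel": the shift along the tool's x, y, z normalised to -1 to 1, where 1 is 15 cm, a list of three; "gripper": the opening, from -1 (shut) to 1 (fully open). In form: [{"delta_rot": [wx, wy, wz], "travel": [x, y, z], "gripper": gripper}, ...]. A call has 1 to 12 rows; each row is the pose to reach, as a shift and turn from the pose commanded when the call began, along the tool's axes at that moment, turning the shorter way round; what a row does not reach only later rows make up. A row lasts 1/8 s, in which the tool goes at most 62.5 mm and 10.7 degrees, less where a joint would pass 70% of its speed; a pose out of reach is approached as far as the arm can. A call with a number of a shift or a turn outside -1 to 1 is refused whole. A call with a gripper value outside its range is refused whole. The fingers move at their own pace and stop on an object; "force" is the grip in N (left out, the last holds). Time passes only in rows, so rows that repeat a pose let the fingers close. It gives the time, the measured TCP pose, the force and the opening at its end, in the units of the state.
- r.get_state(): the state, without advancing time (a new reading comes with each control period).
- viewer.snapshot(name): name is "scene" or "top"; returns a dict with "color" (384x512x3 uint8, red, green, blue), "z_map" (384x512 float32, m along the optical axis (not along the pixel's ray), 0 where there is no reading), "fx", "fy", "cx", "cy" (pixels), "origin" and "attitude" of the camera in the world. Camera axes: x right, y up, looking along -z (the intrinsics and any distortion apply to the point x, -y, -z); pixel columns grow to the right and rows downward; lengths in m; the calibration is good to about 2 mm. A picture is of the moment at which its call begins.
- r.finish_job(): hands the job in, once; it reports no verdict.
Trained networks look in the newest picture that a camera, given by its name, has taken for a name from the list of things; names that differ only in an ending like _2 or _b are one class to them, and where a whole thing is asked for, a point or a joint stands for the part that bears it (a point fixed in the world has none). Each returns a list of dicts, best first, with "conf" (0 to 1); they miss things now and then, are a little off and sometimes report something else, mostly with a low value. They report only what shows in the picture. A call takes as long as a camera call.
- viewer.outline_of(camera, label): "pixels" (384x512 bool, what is visible of it) and "at" ([column, row] in pixels, amid what is visible of it).
- viewer.pinpoint(camera, label): "at" ([column, row] in pixels: a listed point, or the origin of a listed thing).
The state is a dict: "clock": time; "q": joint angles; "qd": joint speeds; "joint_torque": joint torques, N m; "tool_pos": TCP position; "eef_rot": TCP orientation; "contact_force": force on the tool from outside, world axes, zero at the start; "moment": the same for the moment, N m; "opening": opening from 0.0 (shut) to 1.0 (fully open).
Only numpy, scipy, OpenCV 4.12 (cv2) and the standard library are available. Lean on these libraries where they do the work, as an engineer would, in place of code of your own. Each camera call takes 0.05 s, during which the arm holds its last target. There are 200 camera calls.

## Working session

There is one attempt and no reset: what is moved stays moved. The work goes in short steps, Python scripts to look and compute and a tool call to move; the robot and the scene stay as the last step left them, time stands still between calls to the robot, and variables do not carry over. Pictures are saved under pics/ and viewed, about 12 in all and at most 16, crops included, and the job is handed in when it is done.

Besides the shell and the picture viewer there is one more tool, called after "Request:" by a JSON object that holds its "fn" and its "kwargs". play_rows: Moves the arm, as the interface text tells. Its arguments: {"type":"object","properties":{"commands":{"type":"array","items":{"type":"object","properties":{"delta_rot":{"type":"array","items":{"type":"number","minimum":-1,"maximum":1}},"travel":{"type":"array","items":{"type":"number","minimum":-1,"maximum":1}},"gripper":{"type":"number"}}}},"force":{"type":"number"}},"required":["commands"]}

```bash
mkdir -p pics
cat > h.py <<'E'
import numpy as np, cv2
from scipy.spatial.transform import Rotation as R
from plant import r, viewer
def pose(s):
    a=np.asarray(s["attitude"],float)
    M=a if a.shape==(3,3) else R.from_quat(a).as_matrix()
    return M,np.asarray(s["origin"],float)
def world(s,u,v,d):
    M,o=pose(s)
    p=np.stack([(u-s["cx"])/s["fx"]*d,-(v-s["cy"])/s["fy"]*d,-d*np.ones_like(d)],-1)
    return p@M.T+o
def cloud(s):
    v,u=np.mgrid[0:384,0:512].astype(float)
    return world(s,u,v,s["z_map"].astype(float))
def ray(s,at,z):
    a=world(s,at[0],at[1],np.array(1.0)); o=pose(s)[1]
    return o+(a-o)*(z-o[2])/(a[2]-o[2])
def save(s,n,box=None,k=1):
    im=s["color"][...,::-1]
    if box: im=im[box[1]:box[3],box[0]:box[2]]
    cv2.imwrite("pics/"+n,cv2.resize(im,None,fx=k,fy=k,interpolation=cv2.INTER_CUBIC))
E
python3 - <<'E'
from h import *
print(r.get_state())
for c in("top","scene"):
    s=viewer.snapshot(c); save(s,c+"0.png",k=1.5)
    P=cloud(s); np.savez(c+".npz",P=P,c=s["color"])
    print(c,{k:s[k] for k in s if k not in("color","z_map")})
    for n in["carrier","bay_left","bay_right","lid_seat","lid","lid_grip","lid_ear","tab_top","bottle","pad","dish_0","flask","dropper"]:
        for q in viewer.pinpoint(c,n)[:4]:
            u,v=q["at"]; i,j=int(round(v)),int(round(u))
            w=P[i,j] if 0<=i<384 and 0<=j<512 else None
            print(n,round(q["conf"],2),np.round(q["at"],1),None if w is None else w.round(3),ray(s,q["at"],0.0).round(3))
E
```

```text
{'clock': 0.0, 'q': array([ 1.24481531,  0.69000977, -0.19450933,  1.56633847,  0.15727563,
        0.90247665, -0.21507415]), 'qd': array([-0.00154276, -0.0019588 ,  0.00089273, -0.00132307,  0.00087199,
        0.00078656,  0.00100596]), 'joint_torque': array([ 6.61374506e-04, -5.27562511e+01, -1.26655418e+00, -1.53426164e+01,
       -5.26280247e-02,  6.29449802e-03,  1.75755767e-04]), 'tool_pos': array([ 0.21978012, -0.58441098,  0.23789529]), 'eef_rot': array([ 9.83854741e-01,  1.78966473e-01, -2.19728670e-04, -8.95312671e-04]), 'contact_force': array([ 0.12293643,  0.26158409, -0.00698948]), 'moment': array([0.00144093, 0.00344193, 0.04382417]), 'opening': 1.003050384218462}
top {'fx': 360.5024758730237, 'fy': 360.5024758730237, 'cx': 251.81710199663684, 'cy': 195.33619065051974, 'origin': array([-0.09410424, -0.13943818,  0.9681282 ]), 'attitude': array([ 0.2596964 , -0.1928279 , -0.55046918,  0.76964854])}
carrier 0.93 [211.4 190.3] [0.586 0.225 0.014] [0.595 0.228 0.   ]
bay_left 0.86 [200.  190.7] [0.562 0.253 0.025] [0.58  0.264 0.   ]
bay_right 0.57 [219.5 198.3] [0.559 0.
[... 1984 characters left out ...]
89 0.059] [0.468 0.158 0.   ]
bottle 0.41 [278.2 257.4] [0.581 0.271 0.025] [0.574 0.261 0.   ]
pad 0.64 [276.6 189.3] [0.447 0.032 0.003] [0.447 0.03  0.   ]
pad 0.34 [271.5 243.9] [0.572 0.217 0.012] [0.569 0.211 0.   ]
dish_0 0.56 [263.7 241. ] [0.587 0.194 0.007] [0.586 0.19  0.   ]
dish_0 0.52 [228.7 139.8] [ 0.493 -0.261  0.006] [ 0.491 -0.268  0.   ]
dish_0 0.44 [244.  133.7] [ 0.428 -0.261  0.009] [ 0.423 -0.27   0.   ]
flask 0.87 [263.  304.1] [0.699 0.391 0.075] [0.685 0.368 0.   ]
flask 0.35 [264.4 242. ] [0.588 0.196 0.003] [0.586 0.195 0.   ]
dropper 0.8 [165.1 147.2] [ 0.731 -0.294  0.052] [ 0.724 -0.346  0.   ]
dropper 0.33 [264.2 242.8] [0.59  0.2   0.005] [0.588 0.197 0.   ]
```

View pics/top0.png

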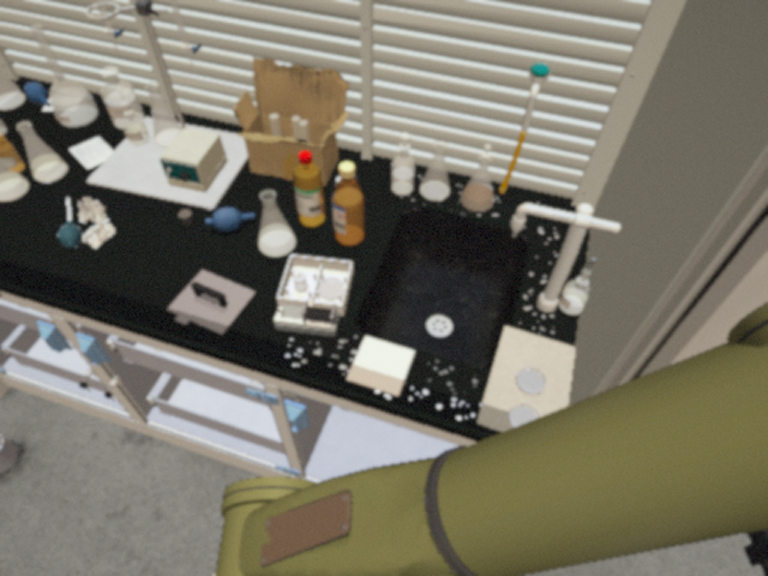

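View pics/scene0.png

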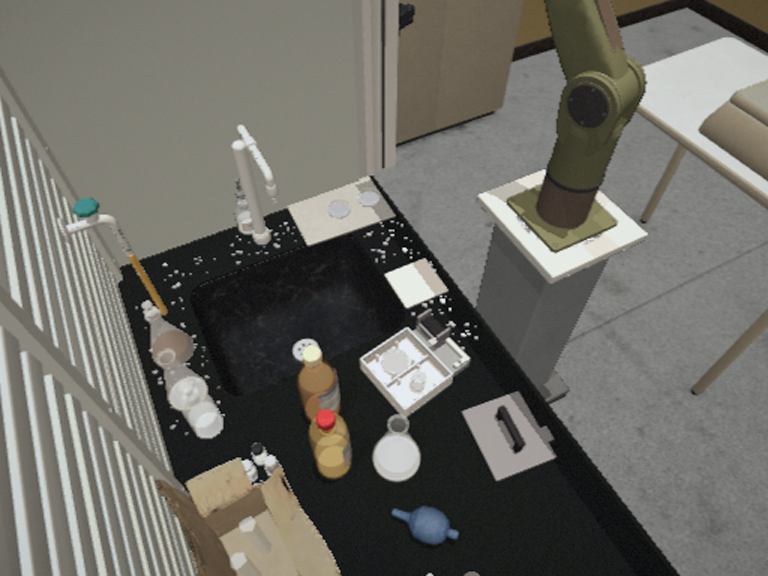

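Run:
```python
from h import *
# rectified height maps: top-down mosaics 1mm/px ; fit carrier & lid rectangles
for c in("top","scene"):
    P=np.load(c+".npz")["P"].reshape(-1,3)
    def sel(lo,hi,b): 
        return P[(P[:,2]>lo)&(P[:,2]<hi)&(P[:,0]>b[0])&(P[:,0]<b[1])&(P[:,1]>b[2])&(P[:,1]<b[3])]
    def rect(n,q):
        if len(q)<5: print(c,n,len(q));return
        (x,y),(w,h),a=cv2.minAreaRect((q[:,:2]*1000).astype(np.float32)); print(c,n,len(q),"ctr",round(x,1),round(y,1),"wh",round(w,1),round(h,1),"ang",round(a,1),"zmed",q[:,2].mean().round(4))
    rect("carrier walls",sel(.036,.044,(.5,.72,.1,.34)))
    rect("lid plate",sel(.007,.015,(.35,.6,.33,.55)))
    rect("bow",sel(.044,.056,(.4,.55,.36,.52)))
    rect("tab",sel(.05,.075,(.45,.55,.1,.3)))
    rect("tile",sel(.004,.009,(.37,.53,-.05,.12)))
    rect("dishes rim A",sel(.015,.025,(.46,.56,-.32,-.22)))
    rect("dishes rim B",sel(.015,.025,(.38,.46,-.32,-.22)))
    rect("dishes all",sel(.012,.03,(.3,.65,-.45,-.15)))
    rect("bottle top",sel(.046,.07,(.53,.65,.2,.34)))
```

```text
top carrier walls 240 ctr 615.3 243.7 wh 205.1 167.6 ang 10.6 zmed 0.0397
top lid plate 1184 ctr 461.8 439.0 wh 165.4 150.0 ang 82.2 zmed 0.0116
top bow 112 ctr 470.4 430.0 wh 85.3 16.1 ang 83.2 zmed 0.0498
top tab 223 ctr 495.0 177.2 wh 50.0 66.3 ang 10.1 zmed 0.0598
top tile 987 ctr 441.2 32.7 wh 169.3 145.5 ang 87.0 zmed 0.0066
top dishes rim A 68 ctr 501.3 -269.7 wh 57.7 57.8 ang 33.5 zmed 0.0188
top dishes rim B 39 ctr 422.4 -264.3 wh 35.5 58.7 ang 42.4 zmed 0.0193
top dishes all 223 ctr 519.6 -301.9 wh 216.4 181.5 ang 17.9 zmed 0.0184
top bottle top 50 ctr 571.2 258.1 wh 24.6 27.0 ang 10.6 zmed 0.0503
scene carrier walls 266 ctr 606.1 234.2 wh 238.7 152.8 ang 15.1 zmed 0.0391
scene lid plate 1902 ctr 467.1 432.2 wh 146.5 140.1 ang 83.0 zmed 0.0105
scene bow 168 ctr 474.1 431.6 wh 83.3 17.5 ang 81.1 zmed 0.0487
scene tab 234 ctr 498.0 180.0 wh 48.3 68.1 ang 11.1 zmed 0.0585
scene tile 537 ctr 435.2 33.0 wh 161.6 127.5 ang 89.9 zmed 0.006
scene dishes rim A 36 ctr 501.1 -268.2 wh 58.8 56.3 ang 31.5 zmed 0.0179
scene dishes rim B 33 ctr 415.6 -266.8 wh 59.6 54.8 ang 63.8 zmed 0.0183
scene dishes all 382 ctr 469.4 -278.4 wh 348.5 167.1 ang 4.9 zmed 0.0199
scene bottle top 50 ctr 573.7 262.6 wh 28.5 25.5 ang 0.6 zmed 0.0499
```

Top view: the carrier is at about (315,290), with the bottle in its left bay and one dish in its right bay. The tile is at (380,365), the lid at (212,300), and two dishes lie on the board at (530,380) and (525,415). The scene view agrees. Next I fit exact poses and write the move planner.

```bash
cat >> h.py <<'E'
def fit(P,z,hx,hy,t,x0,rng=.03):
    """fit outline of wall-top rectangle (outer half sizes hx,hy, wall t) to points within z range"""
    from scipy.optimize import differential_evolution as de
    q=P[(P[:,2]>z[0])&(P[:,2]<z[1])&(np.hypot(P[:,0]-x0[0],P[:,1]-x0[1])<.125)][:,:2]
    def cost(p):
        c,s=np.cos(p[2]),np.sin(p[2]); d=q-p[:2]
        x=np.abs(d@[c,s]); y=np.abs(d@[-s,c])
        e=np.abs(np.maximum(x-(hx-t/2),y-(hy-t/2)))
        return np.minimum(e,.006).mean()
    s=de(cost,[(x0[0]-rng,x0[0]+rng),(x0[1]-rng,x0[1]+rng),(-.1,.45)],seed=1)
    return s.x,s.fun,len(q)
def circ(P,x0,z,rad=.029,R0=.04):
    from scipy.optimize import least_squares
    q=P[(P[:,2]>z[0])&(P[:,2]<z[1])&(np.hypot(P[:,0]-x0[0],P[:,1]-x0[1])<R0)][:,:2]
    if len(q)<8: return None
    s=least_squares(lambda p:np.hypot(*(q-p).T)-(rad-.001),x0,loss="soft_l1",f_scale=.002)
    return s.x.round(4),round(s.cost*1e6,1),len(q)
def plan(*W):
    """W: (x,y,z,yaw_deg of tool y or None). Prints successive calls (travel, delta_rot, rows)."""
    st=r.get_state(); p=np.array(st["tool_pos"]); Rm=R.from_quat(st["eef_rot"])
    for w in W:
        w=list(w)
        yw=np.degrees(np.arctan2(*Rm.as_matrix()[[1,0],1])) if w[3] is None else w[3]
        a=np.radians(yw); Y=np.array([np.cos(a),np.sin(a),0]); Z=np.array([0,0,-1.])
        Rt=R.from_matrix(np.stack([np.cross(Y,Z),Y,Z],1)); goal=np.array(w[:3])
        first=True
        while 1:
            t=Rm.inv().apply(goal-p)/.15; k=max(1,np.ceil(np.abs(t).max()-1e-3)); t=(t/k).round(3)
            d=((Rm.inv()*Rt).as_rotvec()/np.pi/k).round(4)
            n=int(max(np.linalg.norm(t)*150/50, np.linalg.norm(d)*180/9))+2
            print("travel",t.tolist(),"rot",d.tolist(),"rows>=",n)
            p=p+Rm.apply(t*.15); Rm=Rm*R.from_rotvec(d*np.pi)
            if k==1: break
        print("   -> ",p.round(4),"goal",goal)
E
python3 - <<'E'
from h import *
A={c:np.load(c+".npz")["P"].reshape(-1,3) for c in("top","scene")}
A["both"]=np.vstack(list(A.values()))
for c,P in A.items():
    x,f,n=fit(P,(.036,.044),.063,.072,.004,(.59,.225)); print(c,"carrier",x.round(4),np.degrees(x[2]).round(1),f,n)
    cs,sn=np.cos(x[2]),np.sin(x[2]); M=np.array([[cs,-sn],[sn,cs]])
    for s_ in(1,-1): print("  bay",(x[:2]+M@[0,s_*.035]).round(4))
    q=P[(P[:,2]>.05)&(P[:,2]<.08)&(np.abs(P[:,0]-.5)<.06)&(np.abs(P[:,1]-.18)<.06)]
    l=(q[:,:2]-x[:2])@M; print("  latch local min/max",l.min(0).round(4),l.max(0).round(4)); 
    for z in((.052,.061),(.065,.075)):
        k=(q[:,2]>z[0])&(q[:,2]<z[1]); print("   ",z,k.sum(),np.percentile(l[k],[2,50,98],axis=0).round(3).tolist())
    print(" A",circ(P,(.501,-.269),(.015,.024))," B",circ(P,(.422,-.266),(.015,.024))," d0",circ(P,(.59,.193),(.012,.022))," bot",circ(P,(.572,.26),(.044,.053),.016,.02))
    t=P[(P[:,2]>.003)&(P[:,2]<.009)&(np.hypot(P[:,0]-.446,P[:,1]-.034)<.075)]; print(" tile",np.median(t,0).round(4))
plan((.501,-.269,.10,None),(.501,-.269,.010,None))
E
```

```text
top carrier [0.58   0.2248 0.1834] 10.5 0.0020821878763033303 251
  bay [0.5736 0.2593]
  bay [0.5864 0.1904]
  latch local min/max [-0.1175 -0.0644] [-0.0671  0.0017]
    (0.052, 0.061) 153 [[-0.115, -0.062], [-0.1, -0.028], [-0.07, -0.002]]
    (0.065, 0.075) 46 [[-0.116, -0.063], [-0.1, -0.031], [-0.08, 0.002]]
 A (array([ 0.5009, -0.2694]), np.float64(33.1), 67)  B (array([ 0.4152, -0.2709]), np.float64(9.6), 37)  d0 (array([0.5876, 0.1924]), np.float64(327.4), 78)  bot (array([0.5754, 0.2626]), np.float64(231.9), 45)
 tile [0.4379 0.0268 0.0065]
scene carrier [0.5832 0.2278 0.1763] 10.1 0.001952903352344514 276
  bay [0.5771 0.2623]
  bay [0.5894 0.1934]
  latch local min/max [-0.117  -0.0661] [-0.0685  0.002 ]
    (0.052, 0.061) 164 [[-0.115, -0.06], [-0.098, -0.03], [-0.072, 0.001]]
    (0.065, 0.075) 42 [[-0.116, -0.066], [-0.098, -0.032], [-0.083, 0.001]]
 A (array([ 0.5017, -0.2671]), np.float64(34.1), 36)  B (array([ 0.4161, -0.2686]), np.float64(35.5), 33)  d0 (array([0.5897, 0.194 ]), np.float64(557.0), 92)  bot (array([0.5718, 0.2581]), np.float64(295.3), 59)
 tile [0.4
[... 238 characters left out ...]
0.029], [-0.071, 0.002]]
    (0.065, 0.075) 88 [[-0.117, -0.065], [-0.1, -0.031], [-0.082, 0.002]]
 A (array([ 0.5012, -0.2685]), np.float64(92.2), 103)  B (array([ 0.4158, -0.2697]), np.float64(61.4), 70)  d0 (array([0.5885, 0.1933]), np.float64(925.9), 170)  bot (array([0.5738, 0.26  ]), np.float64(555.3), 104)
 tile [0.4416 0.0283 0.0061]
travel [0.832, -0.437, 0.308] rot [0.0, -0.0, 0.0] rows>= 4
travel [0.831, -0.438, 0.308] rot [0.0, -0.0, 0.0] rows>= 4
travel [0.832, -0.437, 0.309] rot [0.0, -0.0, 0.0] rows>= 4
   ->  [ 0.5011 -0.269   0.1   ] goal [ 0.501 -0.269  0.1  ]
travel [-0.0, -0.0, 0.6] rot [0.0, -0.0, 0.0] rows>= 3
   ->  [ 0.5011 -0.269   0.01  ] goal [ 0.501 -0.269  0.01 ]
```

Request:
{"fn": "play_rows", "kwargs": {"commands": [{"travel": [0.832, -0.437, 0.308], "delta_rot": [0, 0, 0], "gripper": 0.8}, {"travel": [0.832, -0.437, 0.308], "delta_rot": [0, 0, 0], "gripper": 0.8}, {"travel": [0.832, -0.437, 0.308], "delta_rot": [0, 0, 0], "gripper": 0.8}, {"travel": [0.832, -0.437, 0.308], "delta_rot": [0, 0, 0], "gripper": 0.8}], "force": 12}}

```text
clock: 1.9
tool_pos: [0.3154, -0.4779, 0.1922]
eef_rot: [0.983, 0.181, 0.0, -0.001]
contact_force: [-0.5, 0.2, 0.9]
opening: 0.9
```

Request:
{"fn": "play_rows", "kwargs": {"commands": [{"travel": [0.832, -0.437, 0.308], "delta_rot": [0, 0, 0], "gripper": 0.8}, {"travel": [0.832, -0.437, 0.308], "delta_rot": [0, 0, 0], "gripper": 0.8}, {"travel": [0.832, -0.437, 0.308], "delta_rot": [0, 0, 0], "gripper": 0.8}, {"travel": [0.832, -0.437, 0.308], "delta_rot": [0, 0, 0], "gripper": 0.8}]}}

```text
clock: 2.4
tool_pos: [0.4081, -0.3746, 0.1463]
eef_rot: [0.984, 0.18, 0.0, 0.0]
contact_force: [-1.0, -0.5, 0.6]
opening: 0.898
```

Request:
{"fn": "play_rows", "kwargs": {"commands": [{"travel": [0.832, -0.437, 0.308], "delta_rot": [0, 0, 0], "gripper": 0.8}, {"travel": [0.832, -0.437, 0.308], "delta_rot": [0, 0, 0], "gripper": 0.8}, {"travel": [0.832, -0.437, 0.308], "delta_rot": [0, 0, 0], "gripper": 0.8}, {"travel": [0.832, -0.437, 0.308], "delta_rot": [0, 0, 0], "gripper": 0.8}, {"travel": [0.832, -0.437, 0.308], "delta_rot": [0, 0, 0], "gripper": 0.8}]}}

```text
clock: 3.02
tool_pos: [0.4995, -0.273, 0.1008]
eef_rot: [0.984, 0.177, -0.001, 0.001]
contact_force: [0.0, -0.1, 0.1]
opening: 0.9
```

```bash
cat > dishes.py <<'E'
from h import *
Q=[]
for c in("top","scene"):
    s=viewer.snapshot(c); P=cloud(s).reshape(-1,3); Q.append(P)
    print(c,[(round(q["conf"],2),ray(s,q["at"],.009)[:2].round(3).tolist()) for q in viewer.pinpoint(c,"dish_1")])
    k=P[(P[:,2]>.014)&(P[:,2]<.023)&(P[:,1]<-.2)&(P[:,1]>-.4)&(P[:,0]<.62)&(P[:,0]>.3)]
    H=cv2.blur(np.histogram2d(k[:,0],k[:,1],bins=[320,200],range=[[.3,.62],[-.4,-.2]])[0].astype(np.float32),(58,58))
    for _ in range(3):
        i,j=np.unravel_index(H.argmax(),H.shape); x=(.3+i/1000,-.4+j/1000)
        print("  rim",x,circ(P,x,(.014,.023)))
        H[max(0,i-45):i+45,max(0,j-45):j+45]=0
E
python3 dishes.py; python3 -c "
from h import *
print(r.get_state()['tool_pos'],r.get_state()['eef_rot'])"
```

```text
top [(0.84, [0.496, -0.266]), (0.82, [0.417, -0.271]), (0.73, [0.599, 0.192])]
  rim (np.float64(0.501), np.float64(-0.269)) (array([ 0.501 , -0.2696]), np.float64(38.3), 73)
  rim (np.float64(0.415), np.float64(-0.271)) (array([ 0.4151, -0.271 ]), np.float64(45.7), 70)
  rim (np.float64(0.422), np.float64(-0.319)) (array([ 0.4243, -0.3218]), np.float64(234.2), 36)
scene [(0.68, [0.502, -0.249]), (0.51, [0.591, 0.188]), (0.43, [0.425, -0.279])]
  rim (np.float64(0.414), np.float64(-0.27)) (array([ 0.4162, -0.2678]), np.float64(49.5), 43)
  rim (np.float64(0.501), np.float64(-0.268)) (array([ 0.5016, -0.2676]), np.float64(31.4), 41)
  rim (np.float64(0.511), np.float64(-0.32)) (array([ 0.5116, -0.3211]), np.float64(252.7), 37)
[ 0.50028451 -0.2711976   0.10067285] [ 9.84132067e-01  1.77436288e-01 -3.65979992e-05  6.61188865e-04]
```

Request:
{"fn": "play_rows", "kwargs": {"commands": [{"travel": [0.012, -0.013, 0.3], "delta_rot": [0, 0, 0], "gripper": 0.8}, {"travel": [0.012, -0.013, 0.6], "delta_rot": [0, 0, 0], "gripper": 0.8}, {"travel": [0.012, -0.013, 0.6], "delta_rot": [0, 0, 0], "gripper": 0.8}, {"travel": [0.012, -0.013, 0.6], "delta_rot": [0, 0, 0], "gripper": 0.25}, {"travel": [0.012, -0.013, 0.6], "delta_rot": [0, 0, 0], "gripper": 0.2}, {"travel": [0.012, -0.013, 0.6], "delta_rot": [0, 0, 0], "gripper": 0.2}, {"travel": [0.012, -0.013, 0.6], "delta_rot": [0, 0, 0], "gripper": 0.2}, {"travel": [0.012, -0.013, 0.6], "delta_rot": [0, 0, 0], "gripper": 0.2}], "force": 15}}

```text
clock: 4.22
tool_pos: [0.5023, -0.2671, 0.0106]
eef_rot: [0.984, 0.179, 0.0, 0.0]
contact_force: [-1.1, 0.1, 5.4]
opening: 0.649
```

Request:
{"fn": "play_rows", "kwargs": {"commands": [{"travel": [0, 0, -0.4], "delta_rot": [0, 0, 0], "gripper": 0.2}, {"travel": [0, 0, -0.8], "delta_rot": [0, 0, 0], "gripper": 0.2}, {"travel": [0, 0, -0.8], "delta_rot": [0, 0, 0], "gripper": 0.2}, {"travel": [0, 0, -0.8], "delta_rot": [0, 0, 0], "gripper": 0.2}]}}

```text
clock: 4.72
tool_pos: [0.5018, -0.2662, 0.1296]
eef_rot: [0.984, 0.179, -0.0, -0.0]
contact_force: [0.2, -0.3, -0.7]
opening: 0.645
```

```bash
python3 -c "
from h import *
print(r.get_state()['opening'])
for y in (10.4,-169.6):
  plan((.5,-.05,.14,y),(.588,.1925,.14,y),(.588,.1925,.025,y))"
```

```text
0.6450552327751002
travel [0.248, -0.677, -0.034] rot [-0.0002, -0.0, -0.2216] rows>= 6
travel [0.625, -0.359, -0.035] rot [-0.0001, 0.0, -0.2215] rows>= 6
   ->  [ 0.5001 -0.05    0.14  ] goal [ 0.5  -0.05  0.14]
travel [0.742, 0.434, 0.0] rot [-0.0, -0.0, -0.0] rows>= 4
travel [0.742, 0.434, 0.0] rot [-0.0, -0.0, -0.0] rows>= 4
   ->  [0.588  0.1925 0.14  ] goal [0.588  0.1925 0.14  ]
travel [0.0, 0.0, 0.767] rot [-0.0, -0.0, -0.0] rows>= 4
   ->  [0.588  0.1925 0.025 ] goal [0.588  0.1925 0.025 ]
travel [0.248, -0.677, -0.034] rot [-0.0, 0.0002, 0.2784] rows>= 7
travel [-0.359, -0.625, -0.034] rot [-0.0, 0.0002, 0.2785] rows>= 7
   ->  [ 0.5001 -0.05    0.1399] goal [ 0.5  -0.05  0.14]
travel [-0.742, -0.434, -0.0] rot [-0.0, -0.0, -0.0] rows>= 4
travel [-0.742, -0.434, -0.0] rot [-0.0, -0.0, -0.0] rows>= 4
   ->  [0.588  0.1925 0.1399] goal [0.588  0.1925 0.14  ]
travel [-0.0, -0.0, 0.766] rot [-0.0, -0.0, -0.0] rows>= 4
   ->  [0.588  0.1925 0.025 ] goal [0.588  0.1925 0.025 ]
```

Request:
{"fn": "play_rows", "kwargs": {"commands": [{"travel": [0.248, -0.677, -0.034], "delta_rot": [0, 0, -0.2216], "gripper": 0.2}, {"travel": [0.248, -0.677, -0.034], "delta_rot": [0, 0, -0.2216], "gripper": 0.2}, {"travel": [0.248, -0.677, -0.034], "delta_rot": [0, 0, -0.2216], "gripper": 0.2}, {"travel": [0.248, -0.677, -0.034], "delta_rot": [0, 0, -0.2216], "gripper": 0.2}, {"travel": [0.248, -0.677, -0.034], "delta_rot": [0, 0, -0.2216], "gripper": 0.2}, {"travel": [0.248, -0.677, -0.034], "delta_rot": [0, 0, -0.2216], "gripper": 0.2}]}}

```text
clock: 5.48
tool_pos: [0.5006, -0.1584, 0.1342]
eef_rot: [0.864, 0.503, -0.001, -0.001]
contact_force: [-0.3, 0.7, -0.5]
opening: 0.643
```

Request:
{"fn": "play_rows", "kwargs": {"commands": [{"travel": [0.625, -0.359, -0.035], "delta_rot": [0, 0, -0.2216], "gripper": 0.2}, {"travel": [0.625, -0.359, -0.035], "delta_rot": [0, 0, -0.2216], "gripper": 0.2}, {"travel": [0.625, -0.359, -0.035], "delta_rot": [0, 0, -0.2216], "gripper": 0.2}, {"travel": [0.625, -0.359, -0.035], "delta_rot": [0, 0, -0.2216], "gripper": 0.2}, {"travel": [0.625, -0.359, -0.035], "delta_rot": [0, 0, -0.2216], "gripper": 0.2}, {"travel": [0.625, -0.359, -0.035], "delta_rot": [0, 0, -0.2216], "gripper": 0.2}, {"travel": [0.625, -0.359, -0.035], "delta_rot": [0, 0, -0.2216], "gripper": 0.2}]}}

```text
clock: 6.35
tool_pos: [0.5006, -0.0505, 0.1404]
eef_rot: [0.641, 0.768, -0.0, 0.0]
contact_force: [0.0, 0.0, -0.8]
opening: 0.646
```

Request:
{"fn": "play_rows", "kwargs": {"commands": [{"travel": [0.742, 0.434, 0], "delta_rot": [0, 0, 0], "gripper": 0.2}, {"travel": [0.742, 0.434, 0], "delta_rot": [0, 0, 0], "gripper": 0.2}, {"travel": [0.742, 0.434, 0], "delta_rot": [0, 0, 0], "gripper": 0.2}, {"travel": [0.742, 0.434, 0], "delta_rot": [0, 0, 0], "gripper": 0.2}]}}

```text
clock: 6.85
tool_pos: [0.5441, 0.0705, 0.1402]
eef_rot: [0.64, 0.768, -0.001, 0.0]
contact_force: [0.2, 0.3, -0.2]
opening: 0.647
```

Request:
{"fn": "play_rows", "kwargs": {"commands": [{"travel": [0.742, 0.434, 0], "delta_rot": [0, 0, 0], "gripper": 0.2}, {"travel": [0.742, 0.434, 0], "delta_rot": [0, 0, 0], "gripper": 0.2}, {"travel": [0.742, 0.434, 0], "delta_rot": [0, 0, 0], "gripper": 0.2}, {"travel": [0.742, 0.434, 0], "delta_rot": [0, 0, 0], "gripper": 0.2}, {"travel": [0.742, 0.434, 0], "delta_rot": [0, 0, 0], "gripper": 0.2}]}}

```text
clock: 7.48
tool_pos: [0.5883, 0.1883, 0.1401]
eef_rot: [0.642, 0.767, -0.002, 0.001]
contact_force: [-0.4, -0.1, 0.6]
opening: 0.646
```

```bash
python3 -c "
from h import *
st=r.get_state();print(st['opening'],st['tool_pos'],st['eef_rot'])
for c in ('top','scene'):
  s=viewer.snapshot(c);save(s,c+'1.png',(140,120,400,320) if c=='top' else (160,130,420,330),3)
plan((.588,.1925,.0235,10.4))"
```

```text
0.6456266222109496 [0.58828819 0.18828913 0.14009955] [ 6.41592755e-01  7.67043644e-01 -1.57077616e-03  5.64553406e-04]
travel [0.022, 0.001, 0.779] rot [-0.0003, 0.0006, -0.001] rows>= 4
   ->  [0.588  0.1924 0.0235] goal [0.588  0.1925 0.0235]
```

View pics/scene1.png

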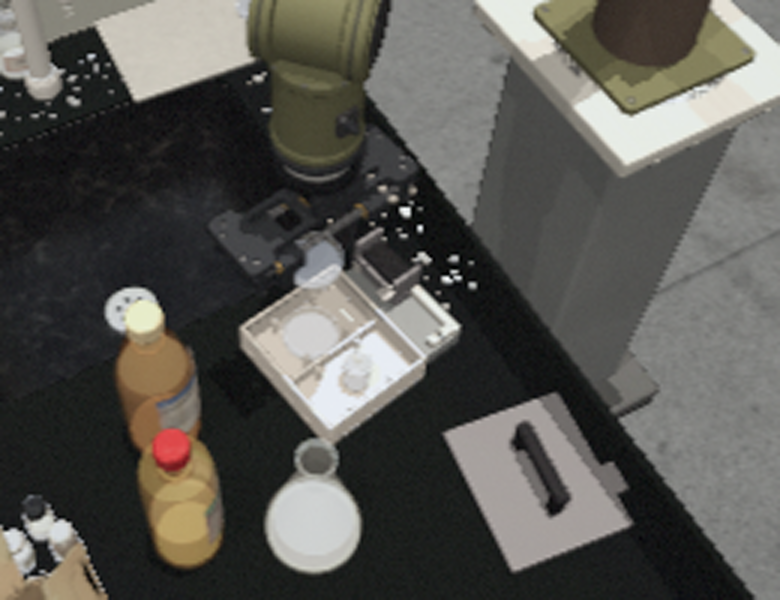

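The crop shows the dish held level at (318,262), the first dish in the right bay at (312,330), and the bottle standing at (355,370). I'll lower partway and check the offset.

Request:
{"fn": "play_rows", "kwargs": {"commands": [{"travel": [0.022, 0.001, 0.35], "delta_rot": [0, 0, -0.001], "gripper": 0.2}, {"travel": [0.022, 0.001, 0.6], "delta_rot": [0, 0, -0.001], "gripper": 0.2}, {"travel": [0.022, 0.001, 0.6], "delta_rot": [0, 0, -0.001], "gripper": 0.2}, {"travel": [0.022, 0.001, 0.6], "delta_rot": [0, 0, -0.001], "gripper": 0.2}, {"travel": [0.022, 0.001, 0.6], "delta_rot": [0, 0, -0.001], "gripper": 0.2}]}}

```text
clock: 8.2
tool_pos: [0.5894, 0.1956, 0.0524]
eef_rot: [0.639, 0.769, 0.001, 0.001]
contact_force: [-0.5, -0.1, 0.2]
opening: 0.646
```

```bash
python3 -c "
from h import *
st=r.get_state();print(st['opening'],st['tool_pos'],st['eef_rot'])
plan((.588,.1925,.0235,10.4))"
```

```text
0.6455539644409733 [0.5893872  0.19561009 0.05239162] [0.63920142 0.76903756 0.00147258 0.00078381]
travel [-0.019, -0.014, 0.193] rot [0.001, -0.0002, 0.0008] rows>= 2
   ->  [0.5879 0.1925 0.0234] goal [0.588  0.1925 0.0235]
```

Request:
{"fn": "play_rows", "kwargs": {"commands": [{"travel": [-0.019, -0.01, 0], "delta_rot": [0, 0, 0.001], "gripper": 0.2}, {"travel": [-0.019, -0.01, 0], "delta_rot": [0, 0, 0.001], "gripper": 0.2}, {"travel": [-0.019, -0.01, 0.1], "delta_rot": [0, 0, 0.001], "gripper": 0.2}, {"travel": [-0.019, -0.01, 0.19], "delta_rot": [0, 0, 0.001], "gripper": 0.2}, {"travel": [-0.019, -0.01, 0.19], "delta_rot": [0, 0, 0.001], "gripper": 0.2}, {"travel": [-0.019, -0.01, 0.19], "delta_rot": [0, 0, 0.001], "gripper": 0.2}]}}

```text
clock: 8.95
tool_pos: [0.5866, 0.1921, 0.021]
eef_rot: [0.64, 0.768, -0.001, -0.0]
contact_force: [0.2, 0.9, -0.9]
opening: 0.643
```

Request:
{"fn": "play_rows", "kwargs": {"commands": [{"travel": [0, 0, 0], "delta_rot": [0, 0, 0], "gripper": 0.2}]}}

```text
clock: 9.07
tool_pos: [0.5867, 0.1922, 0.0215]
eef_rot: [0.64, 0.768, -0.0, -0.0]
contact_force: [1.0, -0.5, -0.9]
opening: 0.645
```

Request:
{"fn": "play_rows", "kwargs": {"commands": [{"travel": [0, 0, 0.01], "delta_rot": [0, 0, 0], "gripper": 0.2}, {"travel": [0, 0, 0.01], "delta_rot": [0, 0, 0], "gripper": 0.2}]}}

```text
clock: 9.32
tool_pos: [0.5871, 0.1923, 0.0205]
eef_rot: [0.64, 0.768, -0.0, 0.0]
contact_force: [-0.7, -0.1, 0.9]
opening: 0.647
```

Request:
{"fn": "play_rows", "kwargs": {"commands": [{"travel": [0, 0, 0.01], "delta_rot": [0, 0, 0], "gripper": 0.2}, {"travel": [0, 0, 0.01], "delta_rot": [0, 0, 0], "gripper": 0.2}]}}

```text
clock: 9.57
tool_pos: [0.5872, 0.1923, 0.0201]
eef_rot: [0.64, 0.768, 0.0, 0.0]
contact_force: [-2.7, -1.2, 9.2]
opening: 0.643
```

Contact at 9 N. I release to 74 mm and lift.

Request:
{"fn": "play_rows", "kwargs": {"commands": [{"travel": [0, 0, -0.01], "delta_rot": [0, 0, 0], "gripper": 0.45}, {"travel": [0, 0, -0.01], "delta_rot": [0, 0, 0], "gripper": 0.68}, {"travel": [0, 0, -0.01], "delta_rot": [0, 0, 0], "gripper": 0.68}, {"travel": [0, 0, -0.3], "delta_rot": [0, 0, 0], "gripper": 0.68}, {"travel": [0, 0, -0.6], "delta_rot": [0, 0, 0], "gripper": 0.68}, {"travel": [0, 0, -0.8], "delta_rot": [0, 0, 0], "gripper": 0.68}, {"travel": [0, 0, -0.8], "delta_rot": [0, 0, 0], "gripper": 0.68}]}}

```text
clock: 10.45
tool_pos: [0.5887, 0.193, 0.1413]
eef_rot: [0.64, 0.768, 0.002, 0.001]
contact_force: [-0.5, 0.0, 0.1]
opening: 0.841
```

```bash
python3 -c "
from h import *
plan((.5735,.260,.14,10.4),(.5735,.26,.024,10.4))"
```

```text
travel [0.458, -0.019, 0.009] rot [0.0015, -0.0004, -0.0002] rows>= 3
   ->  [0.5735 0.26   0.14  ] goal [0.5735 0.26   0.14  ]
travel [-0.0, -0.0, 0.773] rot [0.0, 0.0, 0.0] rows>= 4
   ->  [0.5735 0.26   0.024 ] goal [0.5735 0.26   0.024 ]
```

Request:
{"fn": "play_rows", "kwargs": {"commands": [{"travel": [0.458, -0.02, 0], "delta_rot": [0, 0, 0], "gripper": 0.4}, {"travel": [0.458, -0.02, 0], "delta_rot": [0, 0, 0], "gripper": 0.4}, {"travel": [0.458, -0.02, 0], "delta_rot": [0, 0, 0], "gripper": 0.4}, {"travel": [0.458, -0.02, 0.35], "delta_rot": [0, 0, 0], "gripper": 0.4}, {"travel": [0.458, -0.02, 0.6], "delta_rot": [0, 0, 0], "gripper": 0.4}, {"travel": [0.458, -0.02, 0.78], "delta_rot": [0, 0, 0], "gripper": 0.4}, {"travel": [0.458, -0.02, 0.78], "delta_rot": [0, 0, 0], "gripper": 0.4}, {"travel": [0.458, -0.02, 0.78], "delta_rot": [0, 0, 0], "gripper": 0.4}]}}

```text
clock: 11.45
tool_pos: [0.5726, 0.2584, 0.0226]
eef_rot: [0.641, 0.768, 0.0, 0.0]
contact_force: [-0.4, 0.1, -0.2]
opening: 0.699
```

Request:
{"fn": "play_rows", "kwargs": {"commands": [{"travel": [0, 0, 0], "delta_rot": [0, 0, 0], "gripper": 0.0}, {"travel": [0, 0, 0], "delta_rot": [0, 0, 0], "gripper": -0.4}, {"travel": [0, 0, 0], "delta_rot": [0, 0, 0], "gripper": -0.5}, {"travel": [0, 0, 0], "delta_rot": [0, 0, 0], "gripper": -0.5}, {"travel": [0, 0, 0], "delta_rot": [0, 0, 0], "gripper": -0.5}, {"travel": [0, 0, 0], "delta_rot": [0, 0, 0], "gripper": -0.5}], "force": 15}}

```text
clock: 12.2
tool_pos: [0.572, 0.2594, 0.0222]
eef_rot: [0.64, 0.768, 0.0, 0.0]
contact_force: [0.2, 0.8, 2.9]
opening: 0.308
```

Request:
{"fn": "play_rows", "kwargs": {"commands": [{"travel": [0, 0, -0.4], "delta_rot": [0, 0, 0], "gripper": -0.5}, {"travel": [0, 0, -0.8], "delta_rot": [0, 0, 0], "gripper": -0.5}, {"travel": [0, 0, -0.8], "delta_rot": [0, 0, 0], "gripper": -0.5}, {"travel": [0, 0, -0.8], "delta_rot": [0, 0, 0], "gripper": -0.5}]}}

```text
clock: 12.7
tool_pos: [0.5713, 0.2586, 0.1414]
eef_rot: [0.64, 0.768, -0.001, -0.0]
contact_force: [0.1, -0.2, -0.6]
opening: 0.304
```

```bash
python3 -c "
from h import *
print(r.get_state()['opening'])
a=viewer.snapshot('top');b=viewer.snapshot('scene')
A=cv2.resize(a['color'][120:290,140:340],None,fx=2,fy=2);B=cv2.resize(b['color'][150:320,200:400],None,fx=2,fy=2)
cv2.imwrite('pics/lift.png',np.hstack([A,B])[...,::-1])
s=b
for c,s in(('top',a),('scene',b)):
  P=cloud(s).reshape(-1,3); print(c,circ(P,(.5885,.193),(.028,.036)))
plan((.445,.034,.14,10.4),(.445,.034,.03,10.4))"
```

```text
0.3040869161824314
top None
scene (array([0.5878, 0.1943]), np.float64(99.3), 22)
travel [-0.66, -0.547, 0.003] rot [-0.0005, 0.0002, -0.0] rows>= 4
travel [-0.66, -0.547, 0.003] rot [-0.0005, 0.0003, -0.0] rows>= 4
   ->  [0.445  0.034  0.1399] goal [0.445 0.034 0.14 ]
travel [-0.0, -0.0, 0.733] rot [-0.0, -0.0, -0.0] rows>= 4
   ->  [0.445 0.034 0.03 ] goal [0.445 0.034 0.03 ]
```

View pics/lift.png

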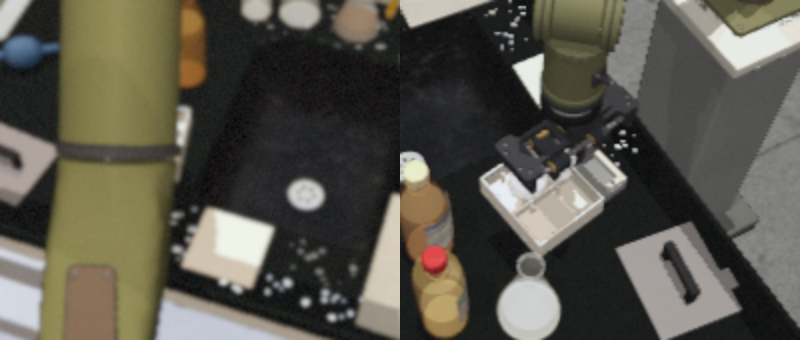

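The left bay is now empty and the bottle is in the gripper. I carry it to the tile.

Request:
{"fn": "play_rows", "kwargs": {"commands": [{"travel": [-0.3, -0.25, 0], "delta_rot": [0, 0, 0], "gripper": -0.5}, {"travel": [-0.66, -0.547, 0], "delta_rot": [0, 0, 0], "gripper": -0.5}, {"travel": [-0.66, -0.547, 0], "delta_rot": [0, 0, 0], "gripper": -0.5}, {"travel": [-0.66, -0.547, 0], "delta_rot": [0, 0, 0], "gripper": -0.5}]}}

```text
clock: 13.3
tool_pos: [0.5087, 0.1468, 0.1412]
eef_rot: [0.64, 0.768, -0.0, -0.0]
contact_force: [0.3, -0.1, -0.2]
opening: 0.307
```

Request:
{"fn": "play_rows", "kwargs": {"commands": [{"travel": [-0.3, -0.25, 0], "delta_rot": [0, 0, 0], "gripper": -0.5}, {"travel": [-0.66, -0.547, 0], "delta_rot": [0, 0, 0], "gripper": -0.5}, {"travel": [-0.66, -0.547, 0], "delta_rot": [0, 0, 0], "gripper": -0.5}, {"travel": [-0.66, -0.547, 0], "delta_rot": [0, 0, 0], "gripper": -0.5}]}}

```text
clock: 13.8
tool_pos: [0.4475, 0.0363, 0.1418]
eef_rot: [0.64, 0.768, 0.001, 0.0]
contact_force: [0.9, -0.0, -0.1]
opening: 0.305
```

Request:
{"fn": "play_rows", "kwargs": {"commands": [{"travel": [0, 0, 0.3], "delta_rot": [0, 0, 0], "gripper": -0.5}, {"travel": [0, 0, 0.6], "delta_rot": [0, 0, 0], "gripper": -0.5}, {"travel": [0, 0, 0.73], "delta_rot": [0, 0, 0], "gripper": -0.5}, {"travel": [0, 0, 0.73], "delta_rot": [0, 0, 0], "gripper": -0.5}, {"travel": [0, 0, 0.73], "delta_rot": [0, 0, 0], "gripper": -0.5}, {"travel": [0, 0, 0.73], "delta_rot": [0, 0, 0], "gripper": -0.5}]}}

```text
clock: 14.55
tool_pos: [0.4473, 0.0364, 0.0324]
eef_rot: [0.64, 0.769, 0.001, 0.0]
contact_force: [-0.4, -0.3, -0.4]
opening: 0.311
```

```bash
python3 -c "
from h import *
st=r.get_state();print(st['tool_pos'],st['contact_force'],st['opening'])
a=viewer.snapshot('top');b=viewer.snapshot('scene')
A=cv2.resize(a['color'][200:300,190:310],None,fx=3,fy=3);B=cv2.resize(b['color'][130:230,220:340],None,fx=3,fy=3)
cv2.imwrite('pics/tile.png',np.hstack([A,B])[...,::-1])"
```

```text
[0.44725583 0.03643009 0.03238102] [-0.43006208 -0.31657417 -0.38813399] 0.3111761961649385
```

View pics/tile.png

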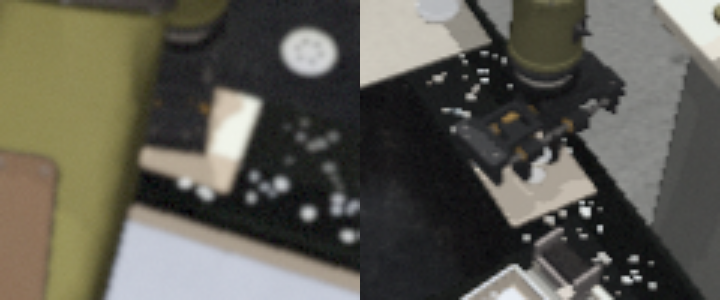

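The right half shows the bottle over the middle of the tile at (540,165). I lower it until it touches.

Request:
{"fn": "play_rows", "kwargs": {"commands": [{"travel": [0, 0, 0.02], "delta_rot": [0, 0, 0], "gripper": -0.5}, {"travel": [0, 0, 0.04], "delta_rot": [0, 0, 0], "gripper": -0.5}, {"travel": [0, 0, 0.04], "delta_rot": [0, 0, 0], "gripper": -0.5}]}}

```text
clock: 15.02
tool_pos: [0.4464, 0.035, 0.0266]
eef_rot: [0.64, 0.768, 0.0, 0.0]
contact_force: [1.2, 0.3, -0.3]
opening: 0.305
```

Request:
{"fn": "play_rows", "kwargs": {"commands": [{"travel": [0, 0, 0.007], "delta_rot": [0, 0, 0], "gripper": -0.5}, {"travel": [0, 0, 0.007], "delta_rot": [0, 0, 0], "gripper": -0.5}]}}

```text
clock: 15.28
tool_pos: [0.4463, 0.035, 0.0256]
eef_rot: [0.64, 0.768, 0.0, 0.0]
contact_force: [-0.2, 0.7, 0.1]
opening: 0.313
```

Request:
{"fn": "play_rows", "kwargs": {"commands": [{"travel": [0, 0, 0.007], "delta_rot": [0, 0, 0], "gripper": -0.5}, {"travel": [0, 0, 0.007], "delta_rot": [0, 0, 0], "gripper": -0.5}]}}

```text
clock: 15.52
tool_pos: [0.4462, 0.0349, 0.0245]
eef_rot: [0.64, 0.768, 0.0, 0.0]
contact_force: [-0.2, -0.2, 0.2]
opening: 0.312
```

Request:
{"fn": "play_rows", "kwargs": {"commands": [{"travel": [0, 0, 0.007], "delta_rot": [0, 0, 0], "gripper": -0.5}, {"travel": [0, 0, 0.007], "delta_rot": [0, 0, 0], "gripper": -0.5}]}}

```text
clock: 15.78
tool_pos: [0.4467, 0.035, 0.0238]
eef_rot: [0.64, 0.768, 0.001, 0.0]
contact_force: [0.4, -0.5, 4.5]
opening: 0.308
```

Request:
{"fn": "play_rows", "kwargs": {"commands": [{"travel": [0, 0, 0.005], "delta_rot": [0, 0, 0], "gripper": -0.5}, {"travel": [0, 0, 0.005], "delta_rot": [0, 0, 0], "gripper": -0.5}]}}

```text
clock: 16.02
tool_pos: [0.4471, 0.0351, 0.0234]
eef_rot: [0.64, 0.768, 0.001, 0.001]
contact_force: [1.1, 0.7, 8.8]
opening: 0.302
```

Contact. I back off slightly while opening, then lift.

Request:
{"fn": "play_rows", "kwargs": {"commands": [{"travel": [0, 0, -0.006], "delta_rot": [0, 0, 0], "gripper": -0.5}, {"travel": [0, 0, -0.006], "delta_rot": [0, 0, 0], "gripper": -0.1}, {"travel": [0, 0, -0.006], "delta_rot": [0, 0, 0], "gripper": 0.2}, {"travel": [0, 0, -0.006], "delta_rot": [0, 0, 0], "gripper": 0.3}, {"travel": [0, 0, -0.3], "delta_rot": [0, 0, 0], "gripper": 0.3}, {"travel": [0, 0, -0.6], "delta_rot": [0, 0, 0], "gripper": 0.3}, {"travel": [0, 0, -0.8], "delta_rot": [0, 0, 0], "gripper": 0.5}, {"travel": [0, 0, -0.8], "delta_rot": [0, 0, 0], "gripper": 0.8}]}}

```text
clock: 17.02
tool_pos: [0.4474, 0.035, 0.1446]
eef_rot: [0.641, 0.768, 0.002, 0.001]
contact_force: [-0.3, 0.0, -0.8]
opening: 0.838
```

```bash
python3 -c "
from h import *
plan((.436,-.15,.14,-30),(.4157,-.2695,.12,-69.5),(.4157,-.2695,.0105,-69.5))"; python3 dishes.py
```

```text
travel [-0.6, -0.148, 0.014] rot [0.0007, -0.0004, 0.112] rows>= 4
travel [-0.614, 0.068, 0.015] rot [0.0007, -0.0003, 0.112] rows>= 4
   ->  [ 0.4359 -0.15    0.14  ] goal [ 0.436 -0.15   0.14 ]
travel [-0.757, 0.282, 0.134] rot [-0.0, -0.0, 0.2194] rows>= 6
   ->  [ 0.4158 -0.2695  0.1199] goal [ 0.4157 -0.2695  0.12  ]
travel [-0.0, -0.0, 0.73] rot [-0.0, -0.0, -0.0] rows>= 4
   ->  [ 0.4158 -0.2695  0.0104] goal [ 0.4157 -0.2695  0.0105]
top [(0.74, [0.586, 0.194]), (0.53, [0.421, -0.276])]
  rim (np.float64(0.415), np.float64(-0.271)) (array([ 0.415 , -0.2711]), np.float64(22.2), 66)
  rim (np.float64(0.422), np.float64(-0.319)) (array([ 0.4214, -0.3205]), np.float64(215.1), 33)
  rim (np.float64(0.399), np.float64(-0.375)) (array([ 0.401 , -0.3768]), np.float64(150.8), 25)
scene [(0.87, [0.578, 0.189]), (0.42, [0.428, -0.266]), (0.4, [0.586, 0.191])]
  rim (np.float64(0.416), np.float64(-0.269)) (array([ 0.4161, -0.2688]), np.float64(74.2), 40)
  rim (np.float64(0.515), np.float64(-0.369)) (array([ 0.5176, -0.3697]), np.float64(139.8), 30)
  rim (np.float64(0.515), np.float64(-0.324)) (array([ 0.5179, -0.3218]), np.float64(225.4), 32)
```

Dish B is unmoved, and it is the only one left on the board. I go to it and grasp it.

Request:
{"fn": "play_rows", "kwargs": {"commands": [{"travel": [-0.6, -0.148, 0.014], "delta_rot": [0, 0, 0.112], "gripper": 0.8}, {"travel": [-0.6, -0.148, 0.014], "delta_rot": [0, 0, 0.112], "gripper": 0.8}, {"travel": [-0.6, -0.148, 0.014], "delta_rot": [0, 0, 0.112], "gripper": 0.8}, {"travel": [-0.6, -0.148, 0.014], "delta_rot": [0, 0, 0.112], "gripper": 0.8}]}}

```text
clock: 17.73
tool_pos: [0.4404, -0.0563, 0.1399]
eef_rot: [0.764, 0.646, 0.0, -0.001]
contact_force: [0.6, 0.1, 0.6]
opening: 0.899
```

Request:
{"fn": "play_rows", "kwargs": {"commands": [{"travel": [-0.614, 0.068, 0.015], "delta_rot": [0, 0, 0.112], "gripper": 0.8}, {"travel": [-0.614, 0.068, 0.015], "delta_rot": [0, 0, 0.112], "gripper": 0.8}, {"travel": [-0.614, 0.068, 0.015], "delta_rot": [0, 0, 0.112], "gripper": 0.8}, {"travel": [-0.614, 0.068, 0.015], "delta_rot": [0, 0, 0.112], "gripper": 0.8}]}}

```text
clock: 18.23
tool_pos: [0.4355, -0.1478, 0.1382]
eef_rot: [0.864, 0.503, 0.001, -0.001]
contact_force: [-0.4, 0.0, 0.3]
opening: 0.902
```

Request:
{"fn": "play_rows", "kwargs": {"commands": [{"travel": [-0.757, 0.282, 0.134], "delta_rot": [0, 0, 0.2194], "gripper": 0.8}, {"travel": [-0.757, 0.282, 0.134], "delta_rot": [0, 0, 0.2194], "gripper": 0.8}, {"travel": [-0.757, 0.282, 0.134], "delta_rot": [0, 0, 0.2194], "gripper": 0.8}, {"travel": [-0.757, 0.282, 0.134], "delta_rot": [0, 0, 0.2194], "gripper": 0.8}, {"travel": [-0.757, 0.282, 0.134], "delta_rot": [0, 0, 0.2194], "gripper": 0.8}, {"travel": [-0.757, 0.282, 0.134], "delta_rot": [0, 0, 0.2194], "gripper": 0.8}, {"travel": [-0.757, 0.282, 0.134], "delta_rot": [0, 0, 0.2194], "gripper": 0.8}]}}

```text
clock: 19.1
tool_pos: [0.4152, -0.269, 0.1182]
eef_rot: [0.984, 0.18, 0.0, -0.0]
contact_force: [-0.1, -0.9, -0.5]
opening: 0.895
```

```bash
python3 -c "
from h import *
st=r.get_state();print(st['tool_pos'])
plan((.4157,-.2695,.0105,-69.5))
import os
b=viewer.snapshot('scene');a=viewer.snapshot('top')
for c,s in(('top',a),('scene',b)):
  P=cloud(s).reshape(-1,3); print(c,'pile',circ(P,(.588,.193),(.028,.036)),'B',circ(P,(.4157,-.2695),(.014,.023)))
B=cv2.resize(b['color'][160:320,220:420],None,fx=3,fy=3)
cv2.imwrite('pics/mid.png',B[...,::-1])"
```

```text
[ 0.41522317 -0.26896953  0.11815415]
travel [0.002, 0.005, 0.718] rot [-0.0001, -0.0001, 0.0013] rows>= 4
   ->  [ 0.4158 -0.2695  0.0105] goal [ 0.4157 -0.2695  0.0105]
top pile (array([0.5851, 0.1919]), np.float64(168.3), 55) B (array([ 0.4152, -0.271 ]), np.float64(23.2), 65)
scene pile (array([0.5875, 0.1918]), np.float64(305.0), 66) B (array([ 0.4158, -0.2685]), np.float64(53.0), 41)
```

View pics/mid.png

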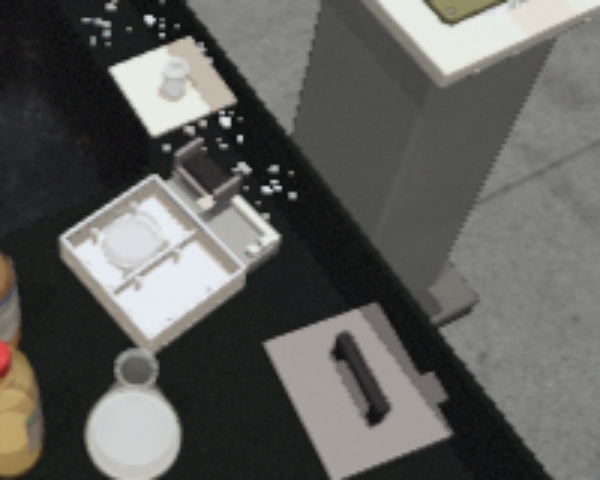

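The bottle stands upright on the tile at (175,78), the pile of two sits square in the right bay at (133,240), and the left bay is empty. Now I grasp dish B.

Request:
{"fn": "play_rows", "kwargs": {"commands": [{"travel": [0.002, 0.005, 0.35], "delta_rot": [0, 0, 0], "gripper": 0.8}, {"travel": [0.002, 0.005, 0.715], "delta_rot": [0, 0, 0], "gripper": 0.8}, {"travel": [0.002, 0.005, 0.715], "delta_rot": [0, 0, 0], "gripper": 0.8}, {"travel": [0.002, 0.005, 0.715], "delta_rot": [0, 0, 0], "gripper": 0.8}, {"travel": [0.002, 0.005, 0.715], "delta_rot": [0, 0, 0], "gripper": 0.25}, {"travel": [0.002, 0.005, 0.715], "delta_rot": [0, 0, 0], "gripper": 0.2}, {"travel": [0.002, 0.005, 0.715], "delta_rot": [0, 0, 0], "gripper": 0.2}, {"travel": [0.002, 0.005, 0.715], "delta_rot": [0, 0, 0], "gripper": 0.2}, {"travel": [0.002, 0.005, 0.715], "delta_rot": [0, 0, 0], "gripper": 0.2}], "force": 15}}

```text
clock: 20.32
tool_pos: [0.4156, -0.2704, 0.0112]
eef_rot: [0.984, 0.179, 0.0, 0.0]
contact_force: [-0.2, -0.1, 5.5]
opening: 0.645
```

Request:
{"fn": "play_rows", "kwargs": {"commands": [{"travel": [0, 0, -0.4], "delta_rot": [0, 0, 0], "gripper": 0.2}, {"travel": [0, 0, -0.87], "delta_rot": [0, 0, 0], "gripper": 0.2}, {"travel": [0, 0, -0.87], "delta_rot": [0, 0, 0], "gripper": 0.2}, {"travel": [0, 0, -0.87], "delta_rot": [0, 0, 0], "gripper": 0.2}, {"travel": [0, 0, -0.87], "delta_rot": [0, 0, 0], "gripper": 0.2}]}}

```text
clock: 20.95
tool_pos: [0.4144, -0.2698, 0.14]
eef_rot: [0.984, 0.179, -0.001, -0.001]
contact_force: [-0.5, 0.5, -0.8]
opening: 0.65
```

```bash
python3 -c "
from h import *
plan((.49,-.05,.145,10.4),(.5755,.2605,.145,10.4),(.5755,.2605,.03,10.4))"
```

```text
travel [0.493, -0.597, -0.017] rot [-0.0005, 0.0001, -0.2217] rows>= 6
travel [0.762, -0.142, -0.016] rot [-0.0005, 0.0, -0.2217] rows>= 6
   ->  [ 0.49   -0.05    0.1449] goal [ 0.49  -0.05   0.145]
travel [0.967, 0.467, -0.0] rot [-0.0, 0.0, -0.0] rows>= 5
travel [0.966, 0.467, -0.001] rot [-0.0, 0.0, -0.0] rows>= 5
   ->  [0.5754 0.2605 0.1451] goal [0.5755 0.2605 0.145 ]
travel [0.0, 0.0, 0.767] rot [-0.0, 0.0, -0.0] rows>= 4
   ->  [0.5754 0.2604 0.03  ] goal [0.5755 0.2605 0.03  ]
```

Request:
{"fn": "play_rows", "kwargs": {"commands": [{"travel": [0.493, -0.597, -0.017], "delta_rot": [0, 0, -0.2217], "gripper": 0.2}, {"travel": [0.493, -0.597, -0.017], "delta_rot": [0, 0, -0.2217], "gripper": 0.2}, {"travel": [0.493, -0.597, -0.017], "delta_rot": [0, 0, -0.2217], "gripper": 0.2}, {"travel": [0.493, -0.597, -0.017], "delta_rot": [0, 0, -0.2217], "gripper": 0.2}, {"travel": [0.493, -0.597, -0.017], "delta_rot": [0, 0, -0.2217], "gripper": 0.2}, {"travel": [0.493, -0.597, -0.017], "delta_rot": [0, 0, -0.2217], "gripper": 0.2}]}}

```text
clock: 21.7
tool_pos: [0.4527, -0.1603, 0.1431]
eef_rot: [0.864, 0.503, -0.001, -0.001]
contact_force: [-0.5, -1.0, -0.4]
opening: 0.644
```

Request:
{"fn": "play_rows", "kwargs": {"commands": [{"travel": [0.762, -0.142, -0.016], "delta_rot": [0, 0, -0.2217], "gripper": 0.2}, {"travel": [0.762, -0.142, -0.016], "delta_rot": [0, 0, -0.2217], "gripper": 0.2}, {"travel": [0.762, -0.142, -0.016], "delta_rot": [0, 0, -0.2217], "gripper": 0.2}, {"travel": [0.762, -0.142, -0.016], "delta_rot": [0, 0, -0.2217], "gripper": 0.2}, {"travel": [0.762, -0.142, -0.016], "delta_rot": [0, 0, -0.2217], "gripper": 0.2}, {"travel": [0.762, -0.142, -0.016], "delta_rot": [0, 0, -0.2217], "gripper": 0.2}, {"travel": [0.762, -0.142, -0.016], "delta_rot": [0, 0, -0.2217], "gripper": 0.2}]}}

```text
clock: 22.58
tool_pos: [0.491, -0.0506, 0.1463]
eef_rot: [0.641, 0.768, -0.0, 0.0]
contact_force: [0.2, -0.1, -1.2]
opening: 0.641
```

Request:
{"fn": "play_rows", "kwargs": {"commands": [{"travel": [0.967, 0.467, 0], "delta_rot": [0, 0, 0], "gripper": 0.2}, {"travel": [0.967, 0.467, 0], "delta_rot": [0, 0, 0], "gripper": 0.2}, {"travel": [0.967, 0.467, 0], "delta_rot": [0, 0, 0], "gripper": 0.2}, {"travel": [0.967, 0.467, 0], "delta_rot": [0, 0, 0], "gripper": 0.2}]}}

```text
clock: 23.08
tool_pos: [0.5342, 0.1092, 0.1468]
eef_rot: [0.639, 0.77, 0.002, -0.0]
contact_force: [-0.9, -0.2, -0.0]
opening: 0.645
```

Request:
{"fn": "play_rows", "kwargs": {"commands": [{"travel": [0.967, 0.467, 0], "delta_rot": [0, 0, 0], "gripper": 0.2}, {"travel": [0.967, 0.467, 0], "delta_rot": [0, 0, 0], "gripper": 0.2}, {"travel": [0.967, 0.467, 0], "delta_rot": [0, 0, 0], "gripper": 0.2}, {"travel": [0.967, 0.467, 0], "delta_rot": [0, 0, 0], "gripper": 0.2}, {"travel": [0.967, 0.467, 0], "delta_rot": [0, 0, 0], "gripper": 0.2}, {"travel": [0.967, 0.467, 0], "delta_rot": [0, 0, 0], "gripper": 0.2}, {"travel": [0.967, 0.467, 0], "delta_rot": [0, 0, 0], "gripper": 0.2}]}}

```text
clock: 23.95
tool_pos: [0.5767, 0.2585, 0.1463]
eef_rot: [0.641, 0.768, -0.0, 0.0]
contact_force: [0.9, 0.2, 1.1]
opening: 0.646
```

```bash
python3 -c "
from h import *
st=r.get_state();print(st['opening'],st['tool_pos'])
plan((.5755,.2605,.03,10.4))"
```

```text
0.6462574247125789 [0.57668409 0.25853744 0.14628281]
travel [0.015, -0.005, 0.775] rot [-0.0001, 0.0003, -0.0006] rows>= 4
   ->  [0.5755 0.2605 0.03  ] goal [0.5755 0.2605 0.03  ]
```

Request:
{"fn": "play_rows", "kwargs": {"commands": [{"travel": [0.012, -0.005, 0.35], "delta_rot": [0, 0, 0], "gripper": 0.2}, {"travel": [0.012, -0.005, 0.7], "delta_rot": [0, 0, 0], "gripper": 0.2}, {"travel": [0.012, -0.005, 0.82], "delta_rot": [0, 0, 0], "gripper": 0.2}, {"travel": [0.012, -0.005, 0.88], "delta_rot": [0, 0, 0], "gripper": 0.2}, {"travel": [0.012, -0.005, 0.88], "delta_rot": [0, 0, 0], "gripper": 0.2}, {"travel": [0.012, -0.005, 0.88], "delta_rot": [0, 0, 0], "gripper": 0.2}, {"travel": [0.012, -0.005, 0.88], "delta_rot": [0, 0, 0], "gripper": 0.2}]}}

```text
clock: 24.82
tool_pos: [0.5762, 0.2622, 0.0156]
eef_rot: [0.64, 0.768, 0.001, 0.0]
contact_force: [-0.1, 0.5, -0.7]
opening: 0.641
```

Request:
{"fn": "play_rows", "kwargs": {"commands": [{"travel": [0, 0, 0.02], "delta_rot": [0, 0, 0], "gripper": 0.2}, {"travel": [0, 0, 0.02], "delta_rot": [0, 0, 0], "gripper": 0.2}]}}

```text
clock: 25.08
tool_pos: [0.5753, 0.2616, 0.0112]
eef_rot: [0.64, 0.768, -0.0, 0.0]
contact_force: [-0.3, 0.4, -0.4]
opening: 0.646
```

Request:
{"fn": "play_rows", "kwargs": {"commands": [{"travel": [0, 0, 0.007], "delta_rot": [0, 0, 0], "gripper": 0.2}, {"travel": [0, 0, 0.007], "delta_rot": [0, 0, 0], "gripper": 0.2}]}}

```text
clock: 25.32
tool_pos: [0.5753, 0.2618, 0.0101]
eef_rot: [0.64, 0.768, -0.0, 0.0]
contact_force: [0.3, -0.2, -0.3]
opening: 0.647
```

Request:
{"fn": "play_rows", "kwargs": {"commands": [{"travel": [0, 0, 0.005], "delta_rot": [0, 0, 0], "gripper": 0.2}, {"travel": [0, 0, 0.005], "delta_rot": [0, 0, 0], "gripper": 0.2}]}}

```text
clock: 25.58
tool_pos: [0.5754, 0.2618, 0.0094]
eef_rot: [0.64, 0.768, -0.0, -0.0]
contact_force: [-0.0, 0.7, 0.2]
opening: 0.646
```

Request:
{"fn": "play_rows", "kwargs": {"commands": [{"travel": [0, 0, 0], "delta_rot": [0, 0, 0], "gripper": 0.4}, {"travel": [0, 0, 0], "delta_rot": [0, 0, 0], "gripper": 0.64}, {"travel": [0, 0, 0], "delta_rot": [0, 0, 0], "gripper": 0.64}, {"travel": [0, 0, -0.3], "delta_rot": [0, 0, 0], "gripper": 0.64}, {"travel": [0, 0, -0.6], "delta_rot": [0, 0, 0], "gripper": 0.64}, {"travel": [0, 0, -0.9], "delta_rot": [0, 0, 0], "gripper": 0.64}, {"travel": [0, 0, -0.9], "delta_rot": [0, 0, 0], "gripper": 0.64}]}}

```text
clock: 26.45
tool_pos: [0.5773, 0.2637, 0.1484]
eef_rot: [0.64, 0.768, 0.004, 0.001]
contact_force: [0.2, 0.1, -0.6]
opening: 0.818
```

```bash
python3 -c "
from h import *
st=r.get_state();print(st['opening'],st['tool_pos'])
plan((.474,.431,.16,-7.5))"
```

```text
0.8178068321797363 [0.57726039 0.26366016 0.14842934]
travel [0.611, -0.238, -0.038] rot [0.001, -0.0006, 0.0497] rows>= 3
travel [0.566, -0.33, -0.039] rot [0.001, -0.0007, 0.0496] rows>= 3
   ->  [0.474 0.431 0.16 ] goal [0.474 0.431 0.16 ]
```

Request:
{"fn": "play_rows", "kwargs": {"commands": [{"travel": [0.611, -0.238, -0.038], "delta_rot": [0, 0, 0.0497], "gripper": 0.2}, {"travel": [0.611, -0.238, -0.038], "delta_rot": [0, 0, 0.0497], "gripper": 0.2}, {"travel": [0.611, -0.238, -0.038], "delta_rot": [0, 0, 0.0497], "gripper": 0.2}]}}

```text
clock: 26.82
tool_pos: [0.5206, 0.3492, 0.1499]
eef_rot: [0.696, 0.718, -0.0, -0.001]
contact_force: [-0.7, -0.4, -0.9]
opening: 0.599
```

Request:
{"fn": "play_rows", "kwargs": {"commands": [{"travel": [0.566, -0.33, -0.039], "delta_rot": [0, 0, 0.0496], "gripper": -0.1}, {"travel": [0.566, -0.33, -0.039], "delta_rot": [0, 0, 0.0496], "gripper": -0.1}, {"travel": [0.566, -0.33, -0.039], "delta_rot": [0, 0, 0.0496], "gripper": -0.1}, {"travel": [0.566, -0.33, -0.039], "delta_rot": [0, 0, 0.0496], "gripper": -0.1}, {"travel": [0.566, -0.33, -0.039], "delta_rot": [0, 0, 0.0496], "gripper": -0.1}]}}

```text
clock: 27.45
tool_pos: [0.4739, 0.4266, 0.1553]
eef_rot: [0.753, 0.658, -0.001, 0.001]
contact_force: [0.2, 0.0, -0.3]
opening: 0.451
```

```bash
cat > lid.py <<'E'
from h import *
import sys
for c in("top","scene"):
    s=viewer.snapshot(c); P=cloud(s).reshape(-1,3)
    def rect(n,lo,hi,b):
        q=P[(P[:,2]>lo)&(P[:,2]<hi)&(P[:,0]>b[0])&(P[:,0]<b[1])&(P[:,1]>b[2])&(P[:,1]<b[3])]
        if len(q)<8: print(c,n,len(q)); return
        (x,y),(w,h),a=cv2.minAreaRect((q[:,:2]*1000).astype(np.float32)); print(c,n,len(q),np.round([x,y,w,h,a],1),q[:,2].mean().round(4))
    rect("bow",.044,.056,(.38,.58,.34,.54)); rect("plate",.007,.015,(.35,.6,.33,.55))
    print(c,"grip",[(round(q["conf"],2),ray(s,q["at"],.05)[:2].round(3).tolist()) for q in viewer.pinpoint(c,"lid_grip")])
    print(c,"pile",circ(P,(.588,.193),(.028,.036)),"left",circ(P,(.5755,.261),(.014,.022)))
    for n in("bottle","pad"): print(c,n,[(round(q["conf"],2),ray(s,q["at"],.006)[:2].round(3).tolist()) for q in viewer.pinpoint(c,n)[:1]])
    if c=="scene": save(s,sys.argv[1],(160,130,420,325),3)
print(r.get_state()["tool_pos"])
E
python3 lid.py lid1.png
```

```text
top bow 71 [470.4 430.3  78.3  17.8  80.2] 0.0502
top plate 659 [462.5 437.6 142.  139.   78.7] 0.0117
top grip [(0.72, [0.486, 0.435])]
top pile (array([0.5849, 0.192 ]), np.float64(179.9), 56) left (array([0.5736, 0.2575]), np.float64(202.4), 34)
top bottle [(0.55, [0.448, 0.039])]
top pad [(0.91, [0.444, 0.027])]
scene bow 168 [474.1 431.8  84.6  17.   83.4] 0.0487
scene plate 1714 [478.  432.3 148.5 161.6  81.6] 0.0105
scene grip [(0.74, [0.485, 0.441]), (0.24, [0.407, 0.477])]
scene pile (array([0.5875, 0.1918]), np.float64(329.7), 67) left (array([0.5769, 0.2593]), np.float64(503.0), 65)
scene bottle [(0.41, [0.468, 0.047])]
scene pad [(0.97, [0.448, 0.038])]
[0.47222631 0.42903774 0.15605128]
```

View pics/lid1.png

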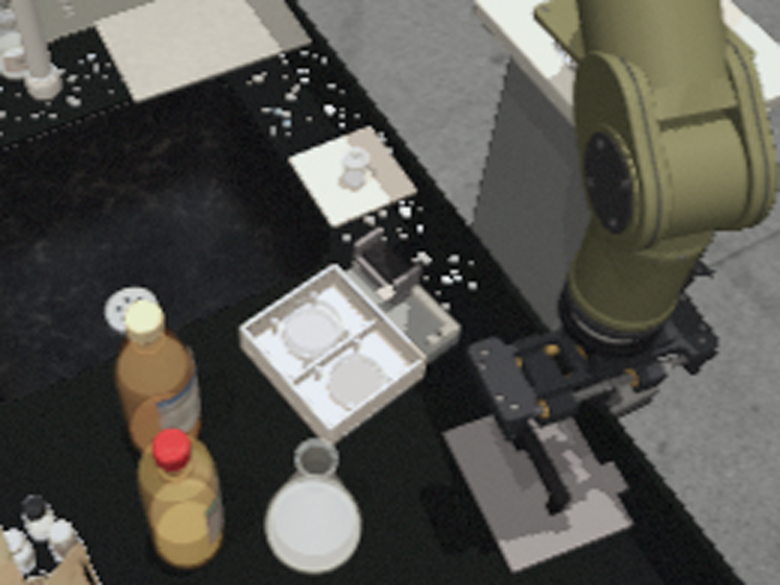

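Both dishes lie in the bays at (312,330) and (357,380), the board is empty, and the bottle is upright on the tile at (352,168). I grasp the lid.

Request:
{"fn": "play_rows", "kwargs": {"commands": [{"travel": [0.01, 0, 0.4], "delta_rot": [0, 0, 0], "gripper": -0.1}, {"travel": [0.01, 0, 0.7], "delta_rot": [0, 0, 0], "gripper": -0.1}, {"travel": [0.01, 0, 0.88], "delta_rot": [0, 0, 0], "gripper": -0.1}, {"travel": [0.01, 0, 0.88], "delta_rot": [0, 0, 0], "gripper": -0.1}, {"travel": [0.01, 0, 0.88], "delta_rot": [0, 0, 0], "gripper": -0.1}, {"travel": [0.01, 0, 0.88], "delta_rot": [0, 0, 0], "gripper": -0.1}]}}

```text
clock: 28.6
tool_pos: [0.4731, 0.4316, 0.0258]
eef_rot: [0.752, 0.659, 0.001, -0.0]
contact_force: [0.7, -0.1, 0.1]
opening: 0.449
```

Request:
{"fn": "play_rows", "kwargs": {"commands": [{"travel": [0, 0, 0], "delta_rot": [0, 0, 0], "gripper": -0.6}, {"travel": [0, 0, 0], "delta_rot": [0, 0, 0], "gripper": -0.9}, {"travel": [0, 0, 0], "delta_rot": [0, 0, 0], "gripper": -0.9}, {"travel": [0, 0, 0], "delta_rot": [0, 0, 0], "gripper": -0.9}, {"travel": [0, 0, 0], "delta_rot": [0, 0, 0], "gripper": -0.9}, {"travel": [0, 0, 0], "delta_rot": [0, 0, 0], "gripper": -0.9}], "force": 40}}

```text
clock: 29.35
tool_pos: [0.4729, 0.4307, 0.0244]
eef_rot: [0.752, 0.659, 0.0, 0.0]
contact_force: [2.0, -1.2, 5.0]
opening: 0.178
```

```bash
python3 -c "
from h import *
st=r.get_state();print(st['opening'],st['tool_pos'],st['contact_force'])
Rm=R.from_quat(st['eef_rot']).as_matrix();print(np.degrees(np.arctan2(Rm[1,1],Rm[0,1])))"
```

```text
0.1779132507706033 [0.47286487 0.43068809 0.02444094] [ 2.02664103 -1.20600081  5.0384105 ]
-7.496449731526064
```

Request:
{"fn": "play_rows", "kwargs": {"commands": [{"travel": [0, 0, -0.3], "delta_rot": [0, 0, 0], "gripper": -0.9}, {"travel": [0, 0, -0.6], "delta_rot": [0, 0, 0], "gripper": -0.9}, {"travel": [0, 0, -0.9], "delta_rot": [0, 0, 0], "gripper": -0.9}, {"travel": [0, 0, -0.9], "delta_rot": [0, 0, 0], "gripper": -0.9}, {"travel": [0, 0, -0.9], "delta_rot": [0, 0, 0], "gripper": -0.9}]}}

```text
clock: 29.98
tool_pos: [0.4715, 0.4294, 0.1574]
eef_rot: [0.752, 0.66, -0.002, 0.0]
contact_force: [1.0, 0.0, -3.4]
opening: 0.173
```

```bash
python3 -c "
from h import *
st=r.get_state();print(st['opening'],st['tool_pos'],st['contact_force'],st['moment'])
plan((.5815,.2265,.16,10.4))"
```

```text
0.17344489548689593 [0.47147217 0.42944242 0.15735484] [ 0.96349887  0.02116895 -3.35733558] [-0.06161134 -0.01024971 -0.03367891]
travel [-0.623, 0.452, -0.008] rot [-0.0003, 0.0004, -0.0496] rows>= 4
travel [-0.686, 0.349, -0.008] rot [-0.0004, 0.0005, -0.0497] rows>= 4
   ->  [0.5815 0.2264 0.16  ] goal [0.5815 0.2265 0.16  ]
```

Request:
{"fn": "play_rows", "kwargs": {"commands": [{"travel": [-0.2, 0.15, 0], "delta_rot": [0, 0, -0.016], "gripper": -0.9}, {"travel": [-0.4, 0.3, 0], "delta_rot": [0, 0, -0.033], "gripper": -0.9}, {"travel": [-0.623, 0.452, -0.008], "delta_rot": [0, 0, -0.0496], "gripper": -0.9}, {"travel": [-0.623, 0.452, -0.008], "delta_rot": [0, 0, -0.0496], "gripper": -0.9}]}}

```text
clock: 30.48
tool_pos: [0.529, 0.3228, 0.157]
eef_rot: [0.7, 0.714, -0.004, 0.002]
contact_force: [0.1, 0.1, -3.4]
opening: 0.175
```

Request:
{"fn": "play_rows", "kwargs": {"commands": [{"travel": [-0.23, 0.117, -0.003], "delta_rot": [0, 0, -0.017], "gripper": -0.9}, {"travel": [-0.46, 0.233, -0.005], "delta_rot": [0, 0, -0.033], "gripper": -0.9}, {"travel": [-0.686, 0.349, -0.008], "delta_rot": [0, 0, -0.0497], "gripper": -0.9}, {"travel": [-0.686, 0.349, -0.008], "delta_rot": [0, 0, -0.0497], "gripper": -0.9}, {"travel": [-0.686, 0.349, -0.008], "delta_rot": [0, 0, -0.0497], "gripper": -0.9}, {"travel": [-0.686, 0.349, -0.008], "delta_rot": [0, 0, -0.0497], "gripper": -0.9}]}}

```text
clock: 31.22
tool_pos: [0.581, 0.2297, 0.1611]
eef_rot: [0.639, 0.769, -0.0, -0.001]
contact_force: [-0.1, -0.1, -1.4]
opening: 0.17
```

```bash
python3 -c "
from h import *
st=r.get_state();print(st['opening'],st['tool_pos'],st['contact_force'])
plan((.5815,.2265,.08,10.4))
s=viewer.snapshot('scene');save(s,'over.png',(180,150,400,315),3)
P=cloud(s).reshape(-1,3);q=P[(P[:,2]>.12)&(P[:,2]<.155)&(abs(P[:,0]-.58)<.12)&(abs(P[:,1]-.2265)<.12)]
print(len(q),cv2.minAreaRect((q[:,:2]*1000).astype(np.float32)),np.percentile(q[:,2],[5,50,95]))"
```

```text
0.1696694629415127 [0.58095935 0.22970669 0.16109207] [-0.09807515 -0.11334375 -1.42519565]
travel [-0.022, 0.0, 0.541] rot [-0.0004, -0.0004, 0.0009] rows>= 3
   ->  [0.5815 0.2265 0.0799] goal [0.5815 0.2265 0.08  ]
1205 ((573.2730712890625, 231.0784912109375), (140.63807678222656, 144.8876953125), 10.617653846740723) [0.14439653 0.14700854 0.14954783]
```

View pics/over.png

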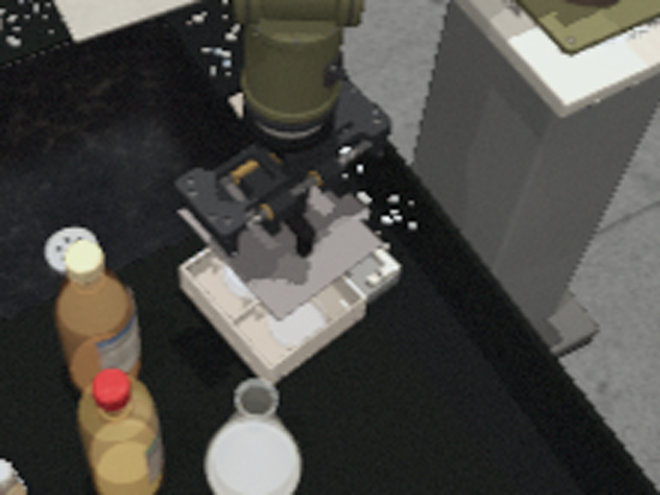

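The lid hangs level over the carrier, ear towards the latch side at (345,215). I go lower and compare it with the carrier in the same view.

Request:
{"fn": "play_rows", "kwargs": {"commands": [{"travel": [-0.008, 0.005, 0.25], "delta_rot": [0, 0, 0], "gripper": -0.9}, {"travel": [-0.008, 0.005, 0.5], "delta_rot": [0, 0, 0], "gripper": -0.9}, {"travel": [-0.008, 0.005, 0.52], "delta_rot": [0, 0, 0], "gripper": -0.9}, {"travel": [-0.008, 0.005, 0.52], "delta_rot": [0, 0, 0], "gripper": -0.9}, {"travel": [-0.008, 0.005, 0.52], "delta_rot": [0, 0, 0], "gripper": -0.9}, {"travel": [-0.008, 0.005, 0.52], "delta_rot": [0, 0, 0], "gripper": -0.9}]}}

```text
clock: 32.02
tool_pos: [0.584, 0.227, 0.0848]
eef_rot: [0.64, 0.768, 0.001, 0.0]
contact_force: [0.4, -0.3, -2.8]
opening: 0.172
```

```bash
python3 -c "
from h import *
for c in('scene','top'):
  s=viewer.snapshot(c);P=cloud(s).reshape(-1,3)
  q=P[(P[:,2]>.062)&(P[:,2]<.08)&(abs(P[:,0]-.58)<.11)&(abs(P[:,1]-.2265)<.11)]
  print(c,len(q))
  if len(q)>300:
    (x,y),wh,a=cv2.minAreaRect((q[:,:2]*1000).astype(np.float32)); t=np.radians(a if a<45 else a-90); print(x,y,wh,a,'centre',x+7*np.cos(t),y+7*np.sin(t),np.percentile(q[:,2],[5,50,95]))
    np.save('q.npy',q)
st=r.get_state();print(st['opening'],st['tool_pos'],st['contact_force'])
plan((.5818,.2265,.058,10.4))"
```

```text
scene 1088
558.4495849609375 225.55453491210938 (179.01089477539062, 144.25437927246094) 9.560212135314941 centre 565.3523662198496 226.71712292667485 [0.06741463 0.07067247 0.07366642]
top 225
0.1702421286320252 [0.58367077 0.22672253 0.08429045] [ 1.14151577  0.98126117 -1.7760297 ]
travel [0.001, -0.013, 0.175] rot [0.0004, -0.0001, -0.0001] rows>= 2
   ->  [0.5818 0.2265 0.058 ] goal [0.5818 0.2265 0.058 ]
```

Request:
{"fn": "play_rows", "kwargs": {"commands": [{"travel": [-0.005, -0.012, 0.0], "delta_rot": [0, 0, 0], "gripper": -0.9}, {"travel": [-0.005, -0.012, 0.06], "delta_rot": [0, 0, 0], "gripper": -0.9}, {"travel": [-0.005, -0.012, 0.11], "delta_rot": [0, 0, 0], "gripper": -0.9}, {"travel": [-0.005, -0.012, 0.13], "delta_rot": [0, 0, 0], "gripper": -0.9}, {"travel": [-0.005, -0.012, 0.14], "delta_rot": [0, 0, 0], "gripper": -0.9}, {"travel": [-0.005, -0.012, 0.14], "delta_rot": [0, 0, 0], "gripper": -0.9}]}}

```text
clock: 32.88
tool_pos: [0.5816, 0.2256, 0.0624]
eef_rot: [0.64, 0.768, 0.0, -0.0]
contact_force: [-0.3, 0.1, -2.2]
opening: 0.177
```

Request:
{"fn": "play_rows", "kwargs": {"commands": [{"travel": [0, 0, 0.012], "delta_rot": [0, 0, 0], "gripper": -0.9}, {"travel": [0, 0, 0.012], "delta_rot": [0, 0, 0], "gripper": -0.9}]}}

```text
clock: 33.12
tool_pos: [0.5816, 0.2255, 0.0607]
eef_rot: [0.64, 0.768, -0.0, 0.0]
contact_force: [-1.2, -0.2, -1.9]
opening: 0.175
```

No contact at the mouth, so the skirt is going in. I continue down.

Request:
{"fn": "play_rows", "kwargs": {"commands": [{"travel": [0, 0, 0.01], "delta_rot": [0, 0, 0], "gripper": -0.9}, {"travel": [0, 0, 0.01], "delta_rot": [0, 0, 0], "gripper": -0.9}]}}

```text
clock: 33.38
tool_pos: [0.5816, 0.2254, 0.059]
eef_rot: [0.64, 0.768, -0.0, 0.0]
contact_force: [0.2, 0.1, -3.0]
opening: 0.176
```

Request:
{"fn": "play_rows", "kwargs": {"commands": [{"travel": [0, 0, 0.01], "delta_rot": [0, 0, 0], "gripper": -0.9}, {"travel": [0, 0, 0.01], "delta_rot": [0, 0, 0], "gripper": -0.9}]}}

```text
clock: 33.62
tool_pos: [0.5817, 0.2256, 0.0584]
eef_rot: [0.64, 0.768, 0.0, 0.0]
contact_force: [-1.5, -2.4, 4.2]
opening: 0.175
```

Contact came at TCP z 0.0584, the height predicted for seated. I release and lift.

Request:
{"fn": "play_rows", "kwargs": {"commands": [{"travel": [0, 0, 0.0], "delta_rot": [0, 0, 0], "gripper": -0.6}, {"travel": [0, 0, 0.0], "delta_rot": [0, 0, 0], "gripper": -0.1}, {"travel": [0, 0, 0.0], "delta_rot": [0, 0, 0], "gripper": -0.1}, {"travel": [0, 0, -0.3], "delta_rot": [0, 0, 0], "gripper": -0.1}, {"travel": [0, 0, -0.6], "delta_rot": [0, 0, 0], "gripper": -0.1}, {"travel": [0, 0, -0.7], "delta_rot": [0, 0, 0], "gripper": -0.1}, {"travel": [0, 0, -0.7], "delta_rot": [0, 0, 0], "gripper": -0.1}]}}

```text
clock: 34.5
tool_pos: [0.582, 0.2256, 0.1631]
eef_rot: [0.64, 0.768, 0.001, 0.0]
contact_force: [0.4, -0.1, -0.9]
opening: 0.45
```

```bash
python3 -c "
from h import *
plan((.47,.1,.16,55),(.4887,.1782,.12,100.4))
plan((.47,.1,.16,-35),(.4887,.1782,.12,-79.6))
print(r.get_state()['q'])"
```

```text
travel [-0.689, -0.885, 0.02] rot [0.0004, 0.0001, -0.2479] rows>= 6
   ->  [0.47   0.1    0.1599] goal [0.47 0.1  0.16]
travel [0.197, 0.498, 0.266] rot [-0.0, 0.0001, -0.2522] rows>= 7
   ->  [0.4887 0.1781 0.12  ] goal [0.4887 0.1782 0.12  ]
travel [-0.689, -0.885, 0.02] rot [0.0004, -0.0002, 0.2521] rows>= 7
   ->  [0.47   0.1    0.1599] goal [0.47 0.1  0.16]
travel [0.498, -0.197, 0.266] rot [0.0, -0.0, 0.2478] rows>= 6
   ->  [0.4887 0.1781 0.12  ] goal [0.4887 0.1782 0.12  ]
[-0.06594905  0.86515381 -0.71582255  1.62397748  0.68177639  0.91625174
 -0.8564732 ]
```

Request:
{"fn": "play_rows", "kwargs": {"commands": [{"travel": [-0.689, -0.885, 0.02], "delta_rot": [0, 0, 0.2521], "gripper": -1}, {"travel": [-0.689, -0.885, 0.02], "delta_rot": [0, 0, 0.2521], "gripper": -1}, {"travel": [-0.689, -0.885, 0.02], "delta_rot": [0, 0, 0.2521], "gripper": -1}, {"travel": [-0.689, -0.885, 0.02], "delta_rot": [0, 0, 0.2521], "gripper": -1}, {"travel": [-0.689, -0.885, 0.02], "delta_rot": [0, 0, 0.2521], "gripper": -1}, {"travel": [-0.689, -0.885, 0.02], "delta_rot": [0, 0, 0.2521], "gripper": -1}, {"travel": [-0.689, -0.885, 0.02], "delta_rot": [0, 0, 0.2521], "gripper": -1}]}}

```text
clock: 35.38
tool_pos: [0.4698, 0.1004, 0.1592]
eef_rot: [0.886, 0.463, -0.0, -0.0]
contact_force: [0.2, -0.5, -0.7]
opening: 0.007
```

```bash
python3 -c "
from h import *
st=r.get_state();print(st['q'][6],st['tool_pos'],st['opening'])
C=np.array([.5818,.2265]);a=np.radians(10.4);M=np.array([[np.cos(a),-np.sin(a)],[np.sin(a),np.cos(a)]])
for c in('scene','top'):
  s=viewer.snapshot(c);P=cloud(s).reshape(-1,3)
  L=(P[:,:2]-C)@M; z=P[:,2]
  k=(z>.041)&(z<.049)&(abs(L[:,0])<.085)&(abs(L[:,1])<.09)
  q=P[k]; print(c,'lid local pct',np.percentile(L[k],[1,99],axis=0).round(4).tolist(),'bulk y at x>-60',k.sum(),np.percentile(z[k],[5,50,95]).round(4))
  for nm,b in(('corner++',(1,1)),('+-',(1,-1)),('-+',(-1,1)),('--',(-1,-1))):
    kk=k&(L[:,0]*b[0]>.03)&(L[:,1]*b[1]>.03); print('  ',nm,kk.sum(),np.median(z[kk]).round(4) if kk.sum() else None)
  k=(z>.052)&(z<.08)&(L[:,0]<-.06)&(L[:,0]>-.13)&(abs(L[:,1]+.03)<.06)
  dark=(s['color'].reshape(-1,3).sum(1)<200)
  print('  latch',np.percentile(L[k],[2,98],axis=0).round(4).tolist(),'tab dark',(k&dark).sum(),np.median(L[k&dark],0).round(4),np.percentile(L[k&dark],[5,95],axis=0).round(3).tolist(),np.median(z[k&dark]).round(4))
  if c=='scene': save(s,'seat.png',(200,160,390,300),4)
"
```

```text
-1.5232276006381889 [0.46978027 0.10039239 0.15920993] 0.006771104265253582
scene lid local pct [[-0.0797, -0.0707], [0.0623, 0.0724]] bulk y at x>-60 1622 [0.0418 0.0445 0.0473]
   corner++ 155 0.0444
   +- 131 0.0444
   -+ 157 0.0444
   -- 128 0.0443
  latch [[-0.1145, -0.0617], [-0.0716, 0.0029]] tab dark 122 [-0.0992 -0.0336] [[-0.113, -0.056], [-0.086, -0.012]] 0.0563
top lid local pct [[-0.0661, 0.0363], [0.0593, 0.0715]] bulk y at x>-60 236 [0.0429 0.0457 0.0481]
   corner++ 52 0.0453
   +- 0 None
   -+ 96 0.0458
   -- 0 NoneTraceback (most recent call last):
  File "<string>", line 14, in <module>
    print('  latch',np.percentile(L[k],[2,98],axis=0).round(4).tolist(),'tab dark',(k&dark).sum(),np.median(L[k&dark],0).round(4),np.percentile(L[k&dark],[5,95],axis=0).round(3).tolist(),np.median(z[k&dark]).round(4))
                    ~~~~~~~~~~~~~^^^^^^^^^^^^^^^^^^^^
    return _quantile_unchecked(
        a, q, axis, out, overwrite_input, method, keepdims, weights)
    return _ureduce(a,
                    func=_quantile_ureduce_func,
    ...<5 lines>...
                    overwrite_input=overwrite_input,
                    method=method)
    r = func(a, **kwargs)
    result = _quantile(arr,
                       quantiles=q,
    ...<2 lines>...
                       out=out,
                       weights=wgt)
    slices_having_nans = np.isnan(arr[-1, ...])
                                  ~~~^^^^^^^^^
IndexError: index -1 is out of bounds for axis 0 with size 0
```

View pics/seat.png

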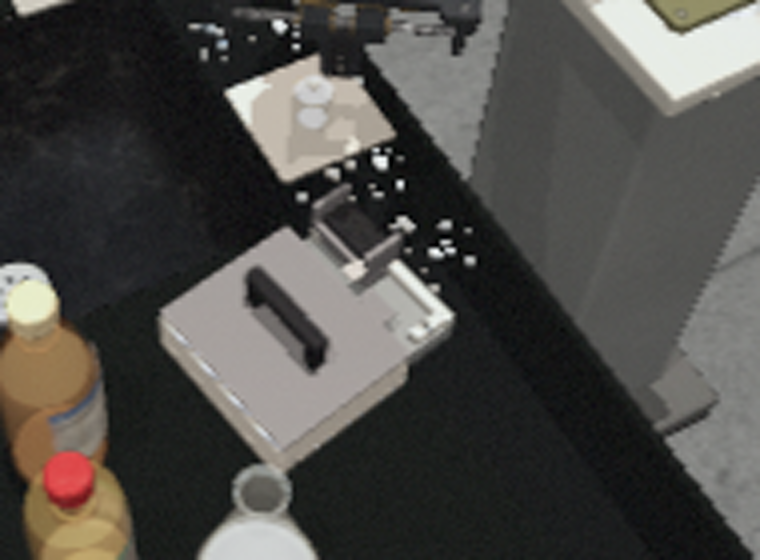

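The lid is seated: all four corners read z 0.0444, it is centred within a millimetre or two, and the ear is at the latch side at (390,310). The tab is at (355,230). I go to the tab.

```bash
python3 -c "
from h import *
plan((.489,.178,.10,-79.6))"
```

```text
travel [0.499, -0.191, 0.396] rot [-0.0001, 0.0, 0.2483] rows>= 6
   ->  [0.4891 0.178  0.1   ] goal [0.489 0.178 0.1  ]
```

Request:
{"fn": "play_rows", "kwargs": {"commands": [{"travel": [0.499, -0.191, 0.396], "delta_rot": [0, 0, 0.2483], "gripper": -1}, {"travel": [0.499, -0.191, 0.396], "delta_rot": [0, 0, 0.2483], "gripper": -1}, {"travel": [0.499, -0.191, 0.396], "delta_rot": [0, 0, 0.2483], "gripper": -1}, {"travel": [0.499, -0.191, 0.396], "delta_rot": [0, 0, 0.2483], "gripper": -1}, {"travel": [0.499, -0.191, 0.396], "delta_rot": [0, 0, 0.2483], "gripper": -1}, {"travel": [0.499, -0.191, 0.396], "delta_rot": [0, 0, 0.2483], "gripper": -1}, {"travel": [0.499, -0.191, 0.396], "delta_rot": [0, 0, 0.2483], "gripper": -1}, {"travel": [0.499, -0.191, 0.396], "delta_rot": [0, 0, 0.2483], "gripper": -1}]}}

```text
clock: 36.48
tool_pos: [0.4892, 0.1775, 0.1003]
eef_rot: [0.996, 0.09, -0.0, -0.0]
contact_force: [-0.4, 0.7, 0.5]
opening: 0.005
```

```bash
python3 -c "
from h import *
print(r.get_state()['q'][6],r.get_state()['tool_pos'])
plan((.489,.178,.065,-79.6))
s=viewer.snapshot('scene');save(s,'tab.png',(240,160,340,240),6)"
```

```text
-2.193749560115792 [0.48918538 0.17752886 0.1002898 ]
travel [-0.001, -0.003, 0.235] rot [-0.0001, 0.0, -0.0002] rows>= 2
   ->  [0.489  0.1779 0.065 ] goal [0.489 0.178 0.065]
```

View pics/tab.png

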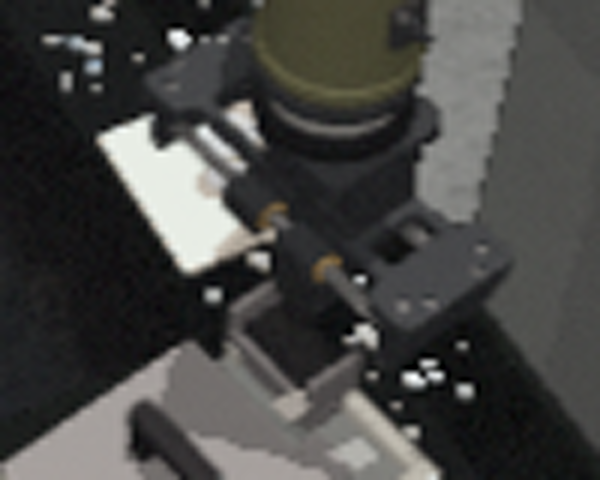

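The shut fingers hang above the tab between its end walls (about (300,310)). I go down and press.

Request:
{"fn": "play_rows", "kwargs": {"commands": [{"travel": [0, 0, 0.12], "delta_rot": [0, 0, 0], "gripper": -1}, {"travel": [0, 0, 0.235], "delta_rot": [0, 0, 0], "gripper": -1}, {"travel": [0, 0, 0.235], "delta_rot": [0, 0, 0], "gripper": -1}, {"travel": [0, 0, 0.235], "delta_rot": [0, 0, 0], "gripper": -1}]}}

```text
clock: 37.02
tool_pos: [0.4894, 0.1777, 0.0654]
eef_rot: [0.996, 0.09, 0.0, -0.0]
contact_force: [-0.0, 0.2, 0.2]
opening: 0.007
```

Request:
{"fn": "play_rows", "kwargs": {"commands": [{"travel": [0, 0, 0.03], "delta_rot": [0, 0, 0], "gripper": -1}, {"travel": [0, 0, 0.06], "delta_rot": [0, 0, 0], "gripper": -1}, {"travel": [0, 0, 0.06], "delta_rot": [0, 0, 0], "gripper": -1}]}}

```text
clock: 37.4
tool_pos: [0.4895, 0.1778, 0.056]
eef_rot: [0.996, 0.09, 0.0, -0.0]
contact_force: [1.0, 0.0, 2.1]
opening: 0.005
```

Request:
{"fn": "play_rows", "kwargs": {"commands": [{"travel": [0, 0, 0.025], "delta_rot": [0, 0, 0], "gripper": -1}, {"travel": [0, 0, 0.04], "delta_rot": [0, 0, 0], "gripper": -1}, {"travel": [0, 0, 0.04], "delta_rot": [0, 0, 0], "gripper": -1}]}}

```text
clock: 37.78
tool_pos: [0.4895, 0.1778, 0.05]
eef_rot: [0.996, 0.09, 0.0, -0.0]
contact_force: [0.3, 0.1, 3.7]
opening: 0.006
```

Request:
{"fn": "play_rows", "kwargs": {"commands": [{"travel": [0, 0, 0.018], "delta_rot": [0, 0, 0], "gripper": -1}, {"travel": [0, 0, 0.018], "delta_rot": [0, 0, 0], "gripper": -1}, {"travel": [0, 0, 0.018], "delta_rot": [0, 0, 0], "gripper": -1}]}}

```text
clock: 38.15
tool_pos: [0.4896, 0.1778, 0.0491]
eef_rot: [0.996, 0.09, 0.001, -0.0]
contact_force: [-1.6, -0.6, 21.2]
opening: 0.006
```

Request:
{"fn": "play_rows", "kwargs": {"commands": [{"travel": [0, -0.03, 0], "delta_rot": [0, 0, 0], "gripper": -1}, {"travel": [0, -0.06, 0], "delta_rot": [0, 0, 0], "gripper": -1}, {"travel": [0, -0.09, 0], "delta_rot": [0, 0, 0], "gripper": -1}, {"travel": [0, -0.12, 0], "delta_rot": [0, 0, 0], "gripper": -1}, {"travel": [0, -0.12, 0], "delta_rot": [0, 0, 0], "gripper": -1}]}}

```text
clock: 38.78
tool_pos: [0.4862, 0.1962, 0.0491]
eef_rot: [0.996, 0.09, 0.001, -0.0]
contact_force: [-1.9, 0.6, 20.6]
opening: 0.002
```

Request:
{"fn": "play_rows", "kwargs": {"commands": [{"travel": [0, -0.03, 0], "delta_rot": [0, 0, 0], "gripper": -1}, {"travel": [0, -0.06, 0], "delta_rot": [0, 0, 0], "gripper": -1}, {"travel": [0, -0.09, 0], "delta_rot": [0, 0, 0], "gripper": -1}, {"travel": [0, -0.11, 0], "delta_rot": [0, 0, 0], "gripper": -1}, {"travel": [0, -0.11, 0], "delta_rot": [0, 0, 0], "gripper": -1}]}}

```text
clock: 39.4
tool_pos: [0.4833, 0.2122, 0.0491]
eef_rot: [0.996, 0.09, 0.001, -0.0]
contact_force: [-1.8, -0.9, 21.5]
opening: 0.002
```

Request:
{"fn": "play_rows", "kwargs": {"commands": [{"travel": [0, -0.02, 0], "delta_rot": [0, 0, 0], "gripper": -1}, {"travel": [0, -0.04, 0], "delta_rot": [0, 0, 0], "gripper": -1}, {"travel": [0, -0.04, 0], "delta_rot": [0, 0, 0], "gripper": -1}]}}

```text
clock: 39.78
tool_pos: [0.483, 0.2128, 0.049]
eef_rot: [0.996, 0.088, 0.0, 0.003]
contact_force: [0.1, -9.0, 21.7]
opening: 0.004
```

It travelled 35.5 mm and then met a 9 N stop. I lift straight up.

Request:
{"fn": "play_rows", "kwargs": {"commands": [{"travel": [0, 0, -0.03], "delta_rot": [0, 0, 0], "gripper": -1}, {"travel": [0, 0, -0.06], "delta_rot": [0, 0, 0], "gripper": -1}, {"travel": [0, 0, -0.1], "delta_rot": [0, 0, 0], "gripper": -1}, {"travel": [0, 0, -0.3], "delta_rot": [0, 0, 0], "gripper": -1}, {"travel": [0, 0, -0.6], "delta_rot": [0, 0, 0], "gripper": -1}, {"travel": [0, 0, -0.8], "delta_rot": [0, 0, 0], "gripper": -1}]}}

```text
clock: 40.52
tool_pos: [0.4817, 0.2185, 0.1689]
eef_rot: [0.996, 0.091, 0.0, -0.001]
contact_force: [1.4, 0.3, -0.2]
opening: 0.003
```

```bash
python3 -c "
from h import *
plan((.42,.08,.25,-50))"
```

```text
travel [-0.571, 0.833, -0.542] rot [-0.0004, -0.0003, -0.1645] rows>= 5
   ->  [0.4199 0.08   0.2499] goal [0.42 0.08 0.25]
```

Request:
{"fn": "play_rows", "kwargs": {"commands": [{"travel": [-0.571, 0.833, -0.542], "delta_rot": [0, 0, -0.1645], "gripper": -1}, {"travel": [-0.571, 0.833, -0.542], "delta_rot": [0, 0, -0.1645], "gripper": -1}, {"travel": [-0.571, 0.833, -0.542], "delta_rot": [0, 0, -0.1645], "gripper": -1}, {"travel": [-0.571, 0.833, -0.542], "delta_rot": [0, 0, -0.1645], "gripper": -1}, {"travel": [-0.571, 0.833, -0.542], "delta_rot": [0, 0, -0.1645], "gripper": -1}, {"travel": [-0.571, 0.833, -0.542], "delta_rot": [0, 0, -0.1645], "gripper": -1}]}}

```text
clock: 41.28
tool_pos: [0.4202, 0.0809, 0.2482]
eef_rot: [0.94, 0.342, -0.0, -0.001]
contact_force: [0.9, 1.2, 0.0]
opening: 0.002
```

```bash
python3 -c "
from h import *
C=np.array([.5818,.2265]);a=np.radians(10.4);M=np.array([[np.cos(a),-np.sin(a)],[np.sin(a),np.cos(a)]])
s=viewer.snapshot('scene');P=cloud(s).reshape(-1,3)
L=(P[:,:2]-C)@M; z=P[:,2]
k=(z>.041)&(z<.049)&(abs(L[:,0])<.085)&(abs(L[:,1])<.09); print('lid',np.percentile(L[k],[1,99],axis=0).round(4).tolist())
for b in((1,1),(1,-1),(-1,1),(-1,-1)):
  kk=k&(L[:,0]*b[0]>.03)&(L[:,1]*b[1]>.03); print(b,kk.sum(),np.median(z[kk]).round(4))
k=(z>.052)&(z<.08)&(L[:,0]<-.07)&(L[:,0]>-.13)&(abs(L[:,1])<.09)
dark=(s['color'].reshape(-1,3).sum(1)<200)&k
print('latch',np.percentile(L[k],[2,98],axis=0).round(4).tolist(),'tab',dark.sum(),np.median(L[dark],0).round(4),np.median(z[dark]).round(4))
save(s,'end.png',(200,150,390,300),4)
print(r.get_state()['tool_pos'])"
```

```text
lid [[-0.0803, -0.0715], [0.0621, 0.0725]]
(1, 1) 151 0.0444
(1, -1) 132 0.0441
(-1, 1) 156 0.0444
(-1, -1) 113 0.0444
latch [[-0.1127, -0.0266], [-0.0752, 0.0376]] tab 126 [-0.0994  0.0001] 0.0563
[0.42011204 0.08078257 0.24809953]
```

View pics/end.png

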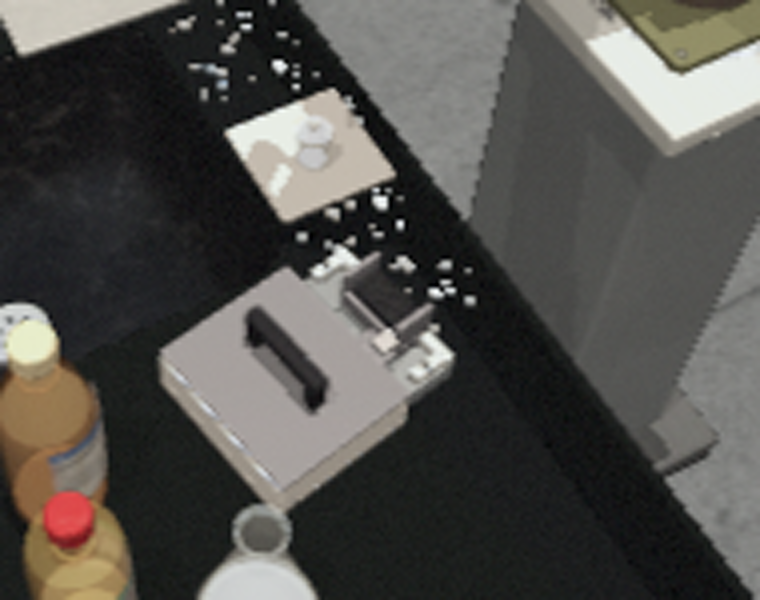

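The latch has moved 35 mm (local y edge −0.0617 → −0.0266). The tab is back at z 0.0563, its height when up before, and the lid is level. I hand the job in.

```bash
python3 -c "
from h import *
print(r.finish_job())"
```

```text
the job is handed in; nothing more can be done
None
```

The dish carrier is packed, lidded and latched, and the job is handed in; no verdict was reported.

- **Bottle:** I moved the weighing bottle from the left bay to the white tile, where it stands upright near the centre.
- **Dishes:** Two dishes were on the board. One went onto the dish already in the right bay, in a square pile of two, and the other into the left bay. The board was empty afterwards.
- **Lid:** It is seated with its ear at the latch side. After latching, the four corners read z 0.0441 to 0.0444 m against about 0.045 m expected, and it was centred to about 1 mm.
- **Latch:** I pressed the tab down and slid the latch until it met a stop. The last picture showed it 35 mm over, with the tab back at its raised height (z 0.0563 m, the same as before pressing).
- **Flask and dropper bottle:** I did not touch either. The last picture showed only the neck of the flask, and I did not measure them again.

The checks disagreed on a few small points:
- The two cameras differed by about 2–3 mm on the carrier's position, so I used the average.
- The gripper touched down about 2 mm lower than worked out when placing the first dish on the pile.
- I felt no clear contact before releasing the second dish, so it may have dropped by a millimetre or so. A later picture showed it flat in its bay.

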